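# Recover a dropped clamp pin from under a pump guard and lock the gas-bottle clamp with it

## Robot

A 6-joint arm with a two-finger parallel gripper is mounted at the origin on the work surface. World frame = base frame: x ahead of the robot, y to its left, z up, the work surface at z = 0. Lengths are in mm, angles in rad, forces in N, time in s.
With the tool pointing down it reaches from about 350 to 875 mm from the base axis. Payload 15.5 kg.
Tool frame: the origin (TCP) lies between the finger pads; the fingertips stand 11 mm ahead of it and the grasp point (between the pads) lies 8 mm behind it; z points along the fingers, y is the line along which they close (so a half turn about z gives the same grasp; the last joint's range is limited). The gripper opens to 85 mm and grips with 20 to 120 N. Pads are 22 mm wide; open, the fingers measure 114 mm over their backs; the gripper's body (76 mm by 85 mm) begins 54 mm behind the grasp point. The pads swing forward as they close: fully open they stand 13 mm farther back than shut.
Start: joints at [-1.196, 0.494, 1.345, -0, 1.302, -0.096], TCP at [282.944, -557.288, 242.277] pointing down, gripper open.
Joint ranges: [-2.91, 2.91], [-0.82, 2.16], [0.22, 2.67], [-1.22, 4.37], [0.12, 2.79], [-3.08, 3.08]. Speed limits (rad/s): [1.89, 1.89, 2.57, 3.01, 3.01, 3.01].

## Interface

Orientations are given as [roll, pitch, yaw] about the fixed x, y, z axes, in that order (R = Rz(yaw) Ry(pitch) Rx(roll)).
In Python, from workcell import robot, optics gives the robot as it stands.
- The arm moves only by the tool send_rows, never from a script. Its argument "commands" is one flat list of numbers, 7 for each row, row after row: the shift along the tool's x, y, z scaled (see below), then the turn, a rotation vector about the tool's x, y, z scaled (see below), then the closure, from 0 (fully open) to 1 (shut). In form: [dx, dy, dz, ax, ay, az, claw, dx, dy, dz, ax, ay, az, claw, ...]. A call has 1 to 8 rows; each row shifts and turns the commanded pose from where the row before left it, along the tool's axes as they then stand; what a row does not reach is not made up. The controller multiplies each number of a shift by 40 cm and each number of a turn by 4 degrees. A row lasts 1/12 s, in which the tool goes at most 41.7 mm and 7.16 degrees, less where a joint would pass 70% of its speed; a pose out of reach is approached as far as the arm can. A call with a number of a shift or a turn outside -1 to 1 is refused whole. A call with a gripper value outside its range is refused whole. The fingers move at their own pace and stop on an object; "squeeze" is the grip in N (left out, the last holds). Time passes only in rows, so rows that do not move let the fingers close. It gives the time, the measured TCP pose, the force, the opening and the grip force at its end, in the units of the state.
- robot.get_obs(): the state, without advancing time (a new reading comes with each control period).
- optics.capture(name): name is "scene" or "side" or "wrist"; returns a dict with "frame" (384x512x3 uint8, red, green, blue), "depth" (384x512 float32, mm along the optical axis (not along the pixel's ray), 0 where there is no reading), "K" (3x3 intrinsics, pixels), "pose" (4x4, takes a point from camera to world coordinates). Camera axes: x right, y down, z forward; pixel columns grow to the right and rows downward; lengths in mm; the calibration is good to about 2 mm. A picture is of the moment at which its call begins.
- robot.finish_job(): hands the job in; it is judged then, once.
The state is a dict: "time": time; "joints": joint angles; "joint_vel": joint speeds; "effort": joint torques, N m; "eef_pos": TCP position; "orientation": TCP orientation; "ft_force": force on the tool from outside, world axes, zero at the start; "torque": the same for the moment, N m; "width": finger opening in mm; "grip_force": force on a finger pad.
Only numpy, scipy, OpenCV 4.12 (cv2) and the standard library are available. Lean on these libraries where they do the work, as an engineer would, in place of code of your own. Each camera call takes 0.05 s, during which the arm holds its last target. There are 200 camera calls.

## Task

The pull pin of the gas bottle's clamp has dropped under the wire guard of the vacuum pump: take the hooked rod from its rest, hook the pin's loop and draw the whole pin out from under the guard, keeping the gripper itself off the pin until it is out. Hang the rod back on its rest, hook down, as you found it. Then push the pin, tip first, through both ears of the sloping clevis and the eye of the clamp bar trapped between them, until its square neck bears on the ear; let go, and leave the other things on the bench where they are.

Things in the scene. Friction and masses are not known exactly. Their poses are not given: they have to be found in the camera images.
- rod: hooked rod, 200 mm, 0.15 kg: grey handle, 16 x 16 mm square and 90 mm long (local x -50 to +40 mm), then straight 8 mm steel rod ending in a right-angle hook. Origin on the rod's axis in the handle; +x runs to the hook, whose arm is at x = 146 mm and points along local -z. Starts lying level on its rest, hook hanging down.
- rod_hook (a point): free end of the hook's arm, 44 mm below the rod's axis (rod frame (146, 0, -44) mm)
- rest: fixed aluminium rest of the rod: base plate with two notched posts at local x = -40 mm (notch 26 mm wide for the handle, floor 67 mm up) and x = +85 mm (22 mm wide for the steel rod, floor 71 mm up), notch sides 11 mm high. Origin on the bench. The rod at home has its origin 75 mm straight above and its x axis along this x axis; between the posts its handle stands free, 57 mm above the base.
- guard: fixed wire guard in front of a vacuum pump. Origin on the bench at the guard's middle; it spans local x -125 to +125 mm, y -105 to +105 mm, with wire sides and a roof of wires 30 mm apart, 102 to 108 mm above the bench. Open only at its mouth, the end at local x = -125 mm, full width from bench to roof. The pump stands beyond local x = 135 mm.
- pin: plain steel pull pin, 165 mm, 0.2 to 0.3 kg, lying flat. Origin at the underside of the middle of its square neck (22 x 22 mm, local x -20 to +20); its axis is 11 mm above. +x to the tip: round 12 mm shank to x = 95 mm, last 18 mm tapered. At -x a level closed loop of 8 mm bar, to x = -70 mm, 56 mm wide, 7 to 15 mm above the bench. Starts under the guard, loop towards the mouth.
- pin_loop (a point): middle of the loop's opening (about 35 x 40 mm), on the pin's axis (pin frame (-44, 0, 11) mm)
- pin_shoulder (a point): face of the square neck towards the shank, on the axis (pin frame (20, 0, 11) mm)
- pin_tip (a point): point of the pin (pin frame (95, 0, 11) mm)
- cradle: fixed cradle of a small gas bottle, origin on the bench under the clevis. The bottle lies along local x at y = -105 mm, its top 68 mm up; the clamp bar crosses it from the clevis to a 108 mm high post at y = -195 mm. Local +x is the horizontal direction of pushing the pin in.
- clevis: clevis on the cradle: two steel ears 8 mm thick, 44 mm wide, 28 mm apart, with 18 mm holes whose line slopes 30 degrees down. Origin between the ears on the hole line, 90 mm above the bench; +x along the hole line, the way the pin goes in (forward and 30 degrees down), y level. The ears reach 20 mm above the hole line.
- clevis_mouth (a point): centre of the hole on the outer face of the first, upper ear, where the pin enters (clevis frame (-22, 0, 0) mm); its axes are those of the clevis
- bar_eye (a point): centre of the eye (20 mm hole in a 10 mm plate) of the clamp bar, between the ears; the bar has about 2 mm of play and gives way to the pin
- white_jar: white plastic jar, 64 mm across, 90 mm high; bystander
- amber_jar: amber jar, 60 mm across, 80 mm high; bystander
- wrench: loose wrench 170 mm long; bystander
- screwdriver: loose screwdriver 180 mm long; bystander
- tip_box: loose open white box 85 x 120 x 50 mm; bystander
Mind the look-alikes: they are no part of the job. What is shaped like the pin but blue is not meant.

How it is judged (in metres and radians):
On the way, in this order (a step that is already met when the one before it is completed fails the run):
1. the gripper has lifted the rod off its rest (contact force between the fingers and rod above 0.5 N and distance of rod from where it was at the start of the episode above 0.03 m), for 0.1 s.
2. the rod's hook draws the loop out of the guard's mouth (contact force between rod and pin above 0.2 N and x of pin_loop in the frame of guard below -0.125 m), for 0.05 s.
3. the whole pin, to its tip, is out of the guard (x of pin_tip in the frame of guard below -0.125 m), for 0.1 s.
4. the rod is back on its rest, hook down, and released (x of rod in the frame of rest between -0.012 and 0.012 m and y of rod in the frame of rest between -0.008 and 0.008 m and z of rod in the frame of rest between 0.07 and 0.081 m and angle between the x axis of rod and the x axis of rest, either way round below 0.1 rad and angle between rod's own z axis and vertical below 0.3 rad and contact force between the fingers and rod below 0.1 N), for 0.2 s.
5. the pin is home through both ears and the eye (x of pin_shoulder in the frame of clevis_mouth between -0.005 and 0.003 m and y of pin_shoulder in the frame of clevis_mouth between -0.007 and 0.007 m and z of pin_shoulder in the frame of clevis_mouth between -0.007 and 0.007 m and angle between the x axis of pin and the x axis of clevis, either way round below 0.2 rad), for 0.2 s.
At the end, for the whole second after the job is handed in: The pin stands through both ears and the bar's eye, its shoulder within 5 mm of the first ear's outer face and its axis within 7 mm and 11 degrees of the hole line; the rod lies on its rest within 12 mm along and 8 mm across, level within 6 degrees, hook down; both are released and at rest (all of step 5 and x of rod in the frame of rest between -0.012 and 0.012 m and y of rod in the frame of rest between -0.008 and 0.008 m and z of rod in the frame of rest between 0.07 and 0.081 m and angle between the x axis of rod and the x axis of rest, either way round below 0.1 rad and angle between rod's own z axis and vertical below 0.3 rad and linear speed of each of pin, rod below 0.02 m/s and contact force between the fingers and pin below 0.1 N); the robot touches nothing.
It fails at once if the gripper touches the pin before it has been drawn out of the guard (contact force between the fingers and pin above 0.5 N and not (x of pin_tip in the frame of guard below -0.115 m)).
It fails at once if a bystander is moved more than 30 mm (distance of any of white_jar, amber_jar, wrench, screwdriver, tip_box from where it was at the start of the episode above 0.03 m).
It also fails if it takes over 67 s, if anything falls off the work surface, if the arm or the gripper's body presses on something with over 40 N, if the wrist force passes 120 N, or if a joint passes its speed limit or range.

## Working session

There is one attempt and no reset: what is moved stays moved. The work goes in short steps, Python scripts to look and compute and a tool call to move; the robot and the scene stay as the last step left them, time stands still between calls to the robot, and variables do not carry over. Pictures are saved under pics/ and viewed, at most 10 in all, crops included, and the job is handed in when it is done.

Besides the shell and the picture viewer there is one more tool, called after "Request:" in YAML: its name, and indented under it one key for each argument. send_rows: Moves the arm, as the interface text tells. Its arguments: {"type":"object","properties":{"commands":{"type":"array"},"squeeze":{"type":"number"}},"required":["commands"]}

```bash
mkdir -p pics; ls; python3 - <<'E'
from workcell import robot, optics
import cv2,numpy as np,pickle
print(robot.get_obs())
d={}
for n in ["scene","side"]:
    c=optics.capture(n); d[n]=c
    cv2.imwrite(f"pics/{n}0.png",cv2.resize(c["frame"][:,:,::-1],(800,600),interpolation=cv2.INTER_CUBIC))
    print(n,c["K"].tolist(),c["pose"].round(3).tolist())
pickle.dump(d,open("d0.pkl","wb"))
E
```

```text
pics
{'time': 0.0, 'joints': array([-1.19648886e+00,  4.94157091e-01,  1.34613168e+00,  2.20970563e-06,
        1.30253312e+00, -9.54897312e-02]), 'joint_vel': array([-0.00125241,  0.00027013, -0.00063117, -0.00069974,  0.00121804,
       -0.00040028]), 'effort': array([-4.73987151e-03, -8.82158089e+01, -3.83871424e+01, -6.12505719e-04,
        1.01097653e-02,  4.95527433e-05]), 'eef_pos': array([ 282.81897162, -556.94906499,  241.71629661]), 'orientation': array([-3.14036921e+00, -1.19322114e-04,  4.69796541e-01]), 'ft_force': array([ 0.4152987 , -0.00327688,  0.21234168]), 'torque': array([-0.02018151,  0.00653231,  0.06013663]), 'grip_force': 0.0, 'width': 85.39345801258916}
scene [[457.8727936169509, 0.0, 255.5977235035053], [0.0, 457.8727936169509, 195.44110348881426], [0.0, 0.0, 1.0]] [[0.642, 0.553, -0.53, 1339.332], [0.767, -0.476, 0.431, -611.042], [-0.014, -0.683, -0.73, 1233.909], [0.0, 0.0, 0.0, 1.0]]
side [[384.8261655981525, 0.0, 252.27497282087998], [0.0, 384.8261655981525, 196.27843213458203], [0.0, 0.0, 1.0]] [[-0.829, -0.383, 0.407, 105.948], [-0.558, 0.55, -0.621, 726.25], [0.014, -0.742, -0.67, 822.165], [0.0, 0.0, 0.0, 1.0]]
```

View pics/scene0.png

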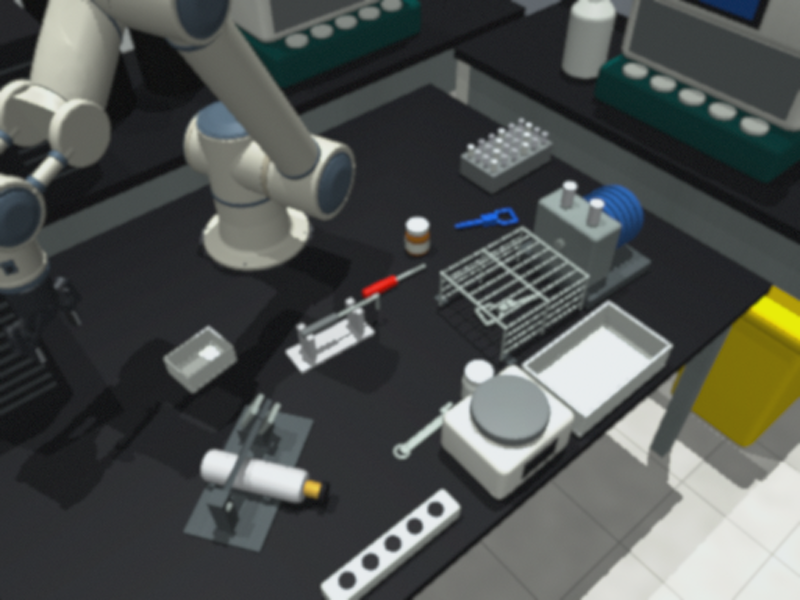

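View pics/side0.png

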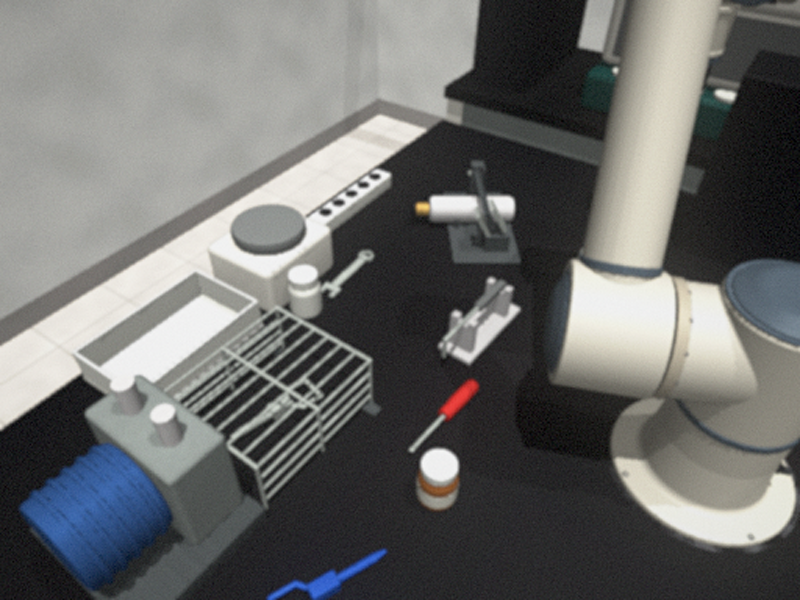

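The scene picture (800x600) shows the rest with the rod at (335,325), the guard at (515,290) and the clamp cradle at (255,460). Candidates for the pin are the grey one under the guard with its loop at (490,312), the blue pin at (487,220), the wrench at (425,430) and the screwdriver at (395,282). By the description it is the grey one under the guard, so I check that in a close crop.

```bash
cat > h.py <<'E'
import numpy as np, cv2, pickle
from scipy.spatial.transform import Rotation as R
def ray(c,u,v):
    d=np.linalg.inv(c["K"])@np.array([u,v,1.]); d=c["pose"][:3,:3]@d
    return c["pose"][:3,3],d
def onz(c,u,v,z):
    o,d=ray(c,u,v); return o+d*(z-o[2])/d[2]
def two(c1,p1,c2,p2):
    o1,d1=ray(c1,*p1);o2,d2=ray(c2,*p2)
    s=np.linalg.lstsq(np.c_[d1,-d2],o2-o1,rcond=None)[0]
    a=o1+d1*s[0];b=o2+d2*s[1]; return (a+b)/2,np.linalg.norm(a-b)
def proj(c,p):
    T=np.linalg.inv(c["pose"]); q=T[:3,:3]@np.array(p)+T[:3,3]; q=c["K"]@q; return q[:2]/q[2]
def crop(c,x,y,w,h,W,H):
    im=cv2.resize(np.ascontiguousarray(c["frame"][y:y+h,x:x+w,::-1]),(W,H),interpolation=cv2.INTER_CUBIC)
    return im
E
python3 - <<'E'
from h import *
d=pickle.load(open("d0.pkl","rb")); s,t=d["scene"],d["side"]
# 4 tiles, each 400x300 from 100x75 (4x)
T=[(s,275,140,120,90),(t,100,190,150,112),(s,175,180,80,60),(s,115,245,100,75)]
im=[crop(c,x,y,w,h,400,300) for c,x,y,w,h in T]
cv2.imwrite("pics/m1.png",np.vstack([np.hstack(im[:2]),np.hstack(im[2:])]))
k=1/1.5625
for n,c,u,v,z in [("loop",s,490,312,11),("tip",s,540,295,11),("loopS",t,308,390,11),("tipS",t,235,432,11),("rodh",s,305,325,75),("rode",s,378,298,75),("g",s,440,275,105),("g",s,525,230,105),("g",s,588,275,105),("g",s,503,337,105)]:
    print(n,onz(c,u*k,v*k,z).round())
# clevis region depth points
E
```

```text
loop [604. 256.  11.]
tip [642. 384.  11.]
loopS [601. 240.  11.]
tipS [641. 376.  11.]
rodh [ 408. -120.   75.]
rode [449.  51.  75.]
g [507. 184. 105.]
g [526. 441. 105.]
g [723. 435. 105.]
g [728. 160. 105.]
```

View pics/m1.png

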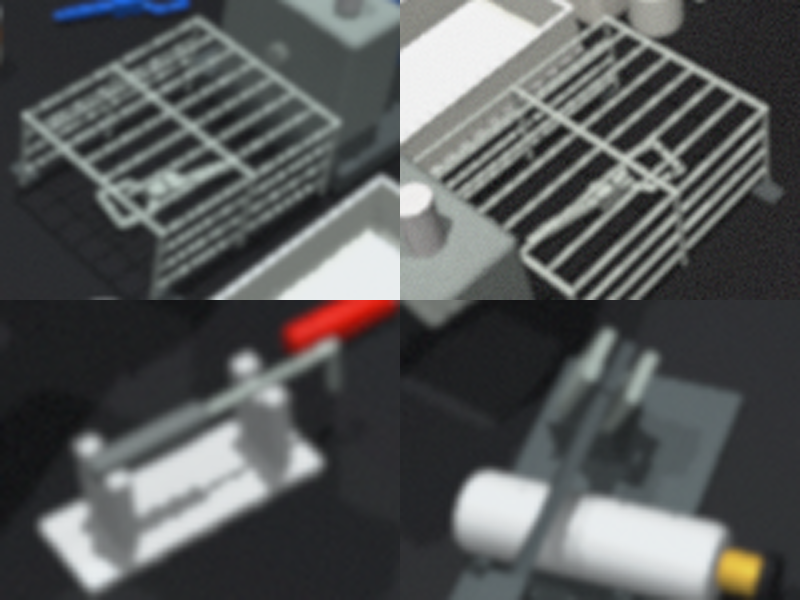

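The crop confirms the grey pin under the guard: its loop is at tile-1 (118,205), about scene px (310,201), and its tip points at the pump. The rod lies in its rest with the hook end at tile 3 (335,45-88). The clevis ears are at the upper part of tile 4.

```bash
python3 - <<'E'
from h import *
d=pickle.load(open("d0.pkl","rb")); s,t=d["scene"],d["side"]
k=1/1.5625
P=[(275,140,120/400),(100,190,150/400),(175,180,.2),(115,245,.25)]
def f(n,i,u,v,z):
    x,y,g=P[i-1]; c=t if i==2 else s
    print(n,onz(c,x+u*g,y+v*g,z).round())
for u,v in [(22,115),(200,18),(340,123),(163,232)]: f("roofS",1,u,v,105)
for u,v in [(205,18),(368,107)]: f("roofSide",2,u,v,105)
f("loop",1,120,205,11);f("neck",1,165,183,15);f("tip",1,238,163,11)
f("loopside",2,265,158,11);f("neckside",2,207,192,15);f("tipside",2,128,253,11)
f("handle0",3,100,160,83);f("handle1",3,203,110,83);f("rodend",3,335,45,79)
f("base",3,40,225,3);f("base",3,95,292,3);f("base",3,325,163,3)
f("ear1",4,205,35,107);f("ear2",4,250,58,90)
for n,c,u,v,z in [("wjarS",s,478,370,90),("wjarT",t,303,275,90),("amber",s,418,225,80),("wr1",s,400,452,5),("wr2",s,450,408,5),("sd1",s,365,292,12),("sd2",s,425,266,5),("box",s,200,355,50),("bot1",s,210,465,40),("bot2",s,305,488,40),("post",s,225,510,100),("balance",s,445,420,60),("tray",s,525,360,50)]:
    print(n,onz(c,u*k,v*k,z).round())
# bottle points by depth
D=s["depth"];v,u=np.mgrid[245:320,115:215];z=D[245:320,115:215]
X=np.linalg.inv(s["K"])@np.stack([u.ravel(),v.ravel(),np.ones(u.size)])*z.ravel()
W=(s["pose"][:3,:3]@X).T+s["pose"][:3,3]
col=s["frame"][245:320,115:215].reshape(-1,3)
m=(col.min(1)>150)&(W[:,2]>30)
q=W[m]; print("bottle",q.min(0).round(),q.max(0).round(),np.linalg.svd(q-q.mean(0),full_matrices=False)[2][0].round(3),q.mean(0).round())
m=(W[:,2]>85)
from sklearn.cluster import DBSCAN if False else None
E
python3 - <<'E'
E
```

```text
File "<stdin>", line 25
    from sklearn.cluster import DBSCAN if False else None
                                       ^^
SyntaxError: invalid syntax
```

```bash
python3 - <<'E'
from h import *
d=pickle.load(open("d0.pkl","rb")); s,t=d["scene"],d["side"]
k=1/1.5625
P=[(275,140,120/400),(100,190,150/400),(175,180,.2),(115,245,.25)]
def f(n,i,u,v,z):
    x,y,g=P[i-1]; c=t if i==2 else s
    print(n,onz(c,x+u*g,y+v*g,z).round()[:2],end=' ')
for u,v in [(22,115),(200,18),(340,123),(163,232)]: f("roofS",1,u,v,105)
for u,v in [(205,18),(368,107)]: f("roofSide",2,u,v,105)
print()
f("loop",1,120,205,11);f("neck",1,165,183,15);f("tip",1,238,163,11)
f("loopside",2,265,158,11);f("neckside",2,207,192,15);f("tipside",2,128,253,11)
print()
f("handle0",3,100,160,83);f("handle1",3,203,110,83);f("rodend",3,335,45,79)
f("base",3,40,225,3);f("base",3,95,292,3);f("base",3,325,163,3)
f("ear1",4,205,35,107);f("ear2",4,250,58,90)
print()
for n,c,u,v,z in [("wjarS",s,478,370,90),("wjarT",t,303,275,90),("amber",s,418,225,80),("wr1",s,400,452,5),("wr2",s,450,408,5),("sd1",s,365,292,12),("sd2",s,425,266,5),("box",s,200,355,50),("bot1",s,210,465,40),("bot2",s,305,488,40),("post",s,225,510,100),("balance",s,445,420,60),("tray",s,525,360,50)]:
    print(n,onz(c,u*k,v*k,z).round()[:2])
D=s["depth"];v,u=np.mgrid[245:320,115:215];z=D[245:320,115:215]
X=np.linalg.inv(s["K"])@np.stack([u.ravel(),v.ravel(),np.ones(u.size)])*z.ravel()
W=(s["pose"][:3,:3]@X).T+s["pose"][:3,3]
col=s["frame"][245:320,115:215].reshape(-1,3)
m=(col.min(1)>150)&(W[:,2]>30)
q=W[m]; print("bottle",q.min(0).round(),q.max(0).round(),np.linalg.svd(q-q.mean(0),full_matrices=False)[2][0].round(3),q.mean(0).round())
q=W[W[:,2]>90]; print(len(q),q[:60].round().tolist())
E
```

```text
roofS [501. 189.] roofS [516. 445.] roofS [728. 433.] roofS [714. 184.] roofSide [712. 183.] roofSide [500. 189.] 
loop [604. 243.] neck [615. 300.] tip [644. 386.] loopside [597. 236.] neckside [613. 304.] tipside [628. 397.] 
handle0 [ 429. -134.] handle1 [438. -55.] rodend [445.  54.] base [ 388. -167.] base [ 462. -171.] base [473.  19.] ear1 [ 529. -306.] ear2 [ 558. -287.] 
wjarS [748.  69.]
wjarT [745.  73.]
amber [323. 279.]
wr1 [ 751. -140.]
wr2 [738.   7.]
sd1 [365.  76.]
sd2 [385. 248.]
box [ 312. -329.]
bot1 [ 555. -446.]
bot2 [ 712. -336.]
post [ 689. -479.]
balance [779. -48.]
tray [773. 187.]
bottle [ 536. -611.   41.] [1339. -288. 1234.] [ 0.644 -0.039  0.764] [ 638. -391.   68.]
487 [[1339.0, -611.0, 1234.0], [1339.0, -611.0, 1234.0], [1339.0, -611.0, 1234.0], [1339.0, -611.0, 1234.0], [1339.0, -611.0, 1234.0], [1339.0, -611.0, 1234.0], [529.0, -305.0, 115.0], [528.0, -309.0, 112.0], [532.0, -307.0, 115.0], [533.0, -304.0, 114.0], [535.0, -302.0, 114.0], [538.0, -313.0, 121.0], [538.0, -310.0, 119.0], [537.0, -307.0, 115.0], [532.0, -315.0, 111.0], [536.0, -313.0, 11
[... 355 characters left out ...]
.0, 114.0], [544.0, -318.0, 117.0], [544.0, -315.0, 114.0], [539.0, -304.0, 98.0], [547.0, -304.0, 107.0], [548.0, -301.0, 105.0], [551.0, -299.0, 107.0], [548.0, -295.0, 100.0], [526.0, -321.0, 96.0], [543.0, -324.0, 117.0], [545.0, -322.0, 116.0], [547.0, -320.0, 116.0], [545.0, -307.0, 102.0], [550.0, -306.0, 107.0], [550.0, -303.0, 105.0], [554.0, -301.0, 108.0], [555.0, -289.0, 97.0], [556.0, -287.0, 96.0], [526.0, -325.0, 94.0], [538.0, -326.0, 108.0], [548.0, -327.0, 120.0], [547.0, -323.0, 115.0], [550.0, -322.0, 117.0], [543.0, -310.0, 98.0], [552.0, -311.0, 109.0], [553.0, -308.0, 107.0], [552.0, -304.0, 102.0], [555.0, -302.0, 103.0], [560.0, -292.0, 100.0], [558.0, -288.0, 95.0]]
```

Request:
send_rows:
  commands: [0,0,0,0,0,-0.98,0,0,0,0,0,0,-0.98,0,0,0,0,0,0,-0.98,0,0,0,0,0,0,-0.98,0,0,0,0,0,0,-0.98,0,0,0,0,0,0,-0.98,0,0,0,0,0,0,-0.98,0,0,0,0,0,0,-0.98,0]

```text
time: 0.77
eef_pos: [282.9, -557.1, 241.9]
orientation: [-3.141, -0.0, 1.021]
ft_force: [-0.3, -0.3, -0.4]
width: 85.8
grip_force: 0.0
```

Request:
send_rows:
  commands: [0,0,0,0,0,-0.98,0,0,0,0,0,0,-0.98,0,0,0,0,0,0,-0.98,0,0,0,0,0,0,-0.98,0,0,0,0,0,0,-0.98,0,0,0,0,0,0,-0.98,0,0,0,0,0,0,-0.98,0]

```text
time: 1.35
eef_pos: [282.9, -557.1, 241.9]
orientation: [-3.141, -0.001, 1.499]
ft_force: [1.1, 0.1, 0.3]
width: 85.7
grip_force: 0.0
```

Request:
send_rows:
  commands: [0.076,0.0184,0.0066,0,0,0,0,0.076,0.0184,0.0066,0,0,0,0,0.076,0.0184,0.0066,0,0,0,0,0.076,0.0184,0.0066,0,0,0,0,0.076,0.0184,0.0066,0,0,0,0,0.076,0.0184,0.0066,0,0,0,0,0.076,0.0184,0.0066,0,0,0,0,0.076,0.0184,0.0066,0,0,0,0]

```text
time: 2.02
eef_pos: [359.9, -317.6, 220.9]
orientation: [-3.141, -0.0, 1.496]
ft_force: [0.4, -0.2, 0.6]
width: 85.3
grip_force: 0.0
```

Request:
send_rows:
  commands: [0.076,0.0184,0.0066,0,0,0,0,0.076,0.0184,0.0066,0,0,0,0,0.076,0.0184,0.0066,0,0,0,0,0.076,0.0184,0.0066,0,0,0,0,0.076,0.0184,0.0066,0,0,0,0,0.076,0.0184,0.0066,0,0,0,0,0.076,0.0184,0.0066,0,0,0,0,0.076,0.0184,0.0066,0,0,0,0]

```text
time: 2.68
eef_pos: [436.8, -79.5, 199.9]
orientation: [-3.141, -0.0, 1.496]
ft_force: [-0.2, -0.2, 0.1]
width: 85.2
grip_force: 0.0
```

```bash
python3 - <<'E'
from h import *
from workcell import robot, optics
o=robot.get_obs(); print(o["time"],o["eef_pos"].round(1),o["orientation"].round(3),o["joints"].round(2))
c=optics.capture("wrist"); pickle.dump(c,open("w1.pkl","wb"))
print(c["K"].round(1).tolist(),c["pose"].round(3).tolist())
cv2.imwrite("pics/w1.png",crop(c,0,0,512,384,800,600))
E
```

```text
2.6833 [436.8 -79.5 199.9] [-3.141 -0.     1.496] [-0.31  0.3   1.83 -0.    1.02 -0.24]
[[301.4, 0.0, 253.9], [0.0, 301.4, 193.0], [0.0, 0.0, 1.0]] [[0.997, -0.071, -0.023, 442.784], [-0.074, -0.949, -0.307, -0.749], [-0.001, 0.308, -0.952, 331.634], [0.0, 0.0, 0.0, 1.0]]
```

View pics/w1.png

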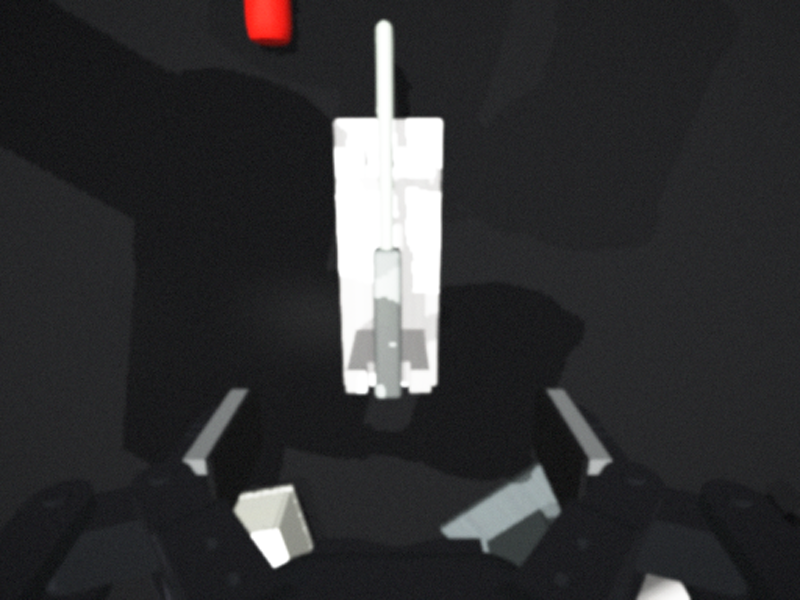

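The wrist view shows the rod on its rest: handle from (388,397) to (387,250), steel rod to the hook end at (384,22). Next I turn these into positions.

```bash
python3 - <<'E'
from h import *
c=pickle.load(open("w1.pkl","rb"));k=.64
for u,v,z in [(388,397,83),(387,250,83),(384,22,79),(333,119,8),(443,119,8),(390,170,79)]: print(onz(c,u*k,v*k,z).round(1))
for r in range(10,250,15):
    print(r, c["depth"][r,246:252].round(0).min(), [onz(c,247.5,r,75).round(0)[:2]])
E
```

```text
[ 427.1 -139.9   83. ]
[433.7 -51.5  83. ]
[440.9  56.9  79. ]
[403.3  20.8   8. ]
[473.7  15.5   8. ]
[438.5 -10.6  79. ]
10 290.0 [array([442.,  60.])]
25 225.0 [array([442.,  50.])]
40 228.0 [array([441.,  40.])]
55 229.0 [array([440.,  30.])]
70 234.0 [array([439.,  19.])]
85 238.0 [array([438.,   8.])]
100 241.0 [array([437.,  -4.])]
115 244.0 [array([436., -16.])]
130 248.0 [array([435., -28.])]
145 251.0 [array([434., -40.])]
160 253.0 [array([433., -53.])]
175 0.0 [array([432., -66.])]
190 258.0 [array([431., -80.])]
205 264.0 [array([430., -94.])]
220 268.0 [array([ 429., -109.])]
235 272.0 [array([ 427., -124.])]
```

Request:
send_rows:
  commands: [-0.029,-0.013,0,0,0,0,0,0,0,0.0475,0,0,0,0,0,0,0.0475,0,0,0,0,0,0,0.0475,0,0,0,0,0,0,0.0475,0,0,0,0,0,0,0.0475,0,0,0,0,0,0,0.0475,0,0,0,0,0,0,0.0475,0,0,0,0]
  squeeze: 80

```text
time: 3.4
eef_pos: [430.5, -92.3, 66.1]
orientation: [-3.142, 0.0, 1.496]
ft_force: [0.8, -0.5, -0.2]
width: 85.3
grip_force: 0.0
```

Request:
send_rows:
  commands: [0,0,0,0,0,0,1,0,0,0,0,0,0,1,0,0,0,0,0,0,1,0,0,0,0,0,0,1,0,0,0,0,0,0,1,0,0,0,0,0,0,1,0,0,0,0,0,0,1,0,0,0,0,0,0,1]

```text
time: 4.07
eef_pos: [431.1, -92.3, 68.0]
orientation: [3.14, 0.0, 1.496]
ft_force: [-1.4, 0.9, 14.1]
width: 14.5
grip_force: 77.8
```

```bash
python3 - <<'E'
from h import *
from workcell import robot, optics
o=robot.get_obs(); print({k:np.round(v,3) for k,v in o.items()})
E
```

```text
{'time': np.float64(4.067), 'joints': array([-0.347,  0.531,  1.973, -0.   ,  0.636, -0.272]), 'joint_vel': array([ 0.   ,  0.   , -0.   , -0.   , -0.001,  0.001]), 'effort': array([ -0.417, -62.471, -14.56 ,   0.146,  -0.58 ,   0.216]), 'eef_pos': array([431.063, -92.337,  67.961]), 'orientation': array([3.14 , 0.   , 1.496]), 'ft_force': array([-1.404,  0.945, 14.125]), 'torque': array([0.102, 0.237, 0.244]), 'grip_force': np.float64(77.772), 'width': np.float64(14.542)}
```

Request:
send_rows:
  commands: [0,0,-0.0275,0,0,0,1,0,0,-0.0625,0,0,0,1,0,0,-0.0625,0,0,0,1,0,0,-0.0625,0,0,0,1,0,0,-0.0625,0,0,0,1,0,0,-0.0625,0,0,0,1,0,0,-0.0625,0,0,0,1]

```text
time: 4.65
eef_pos: [430.2, -92.0, 229.8]
orientation: [3.141, 0.0, 1.496]
ft_force: [0.5, -0.8, -1.2]
width: 14.6
grip_force: 78.6
```

Request:
send_rows:
  commands: [0.053,0.0293,0,0,0,0,1,0.053,0.0293,0,0,0,0,1,0.053,0.0293,0,0,0,0,1,0.053,0.0293,0,0,0,0,1,0.053,0.0293,0,0,0,0,1,0.053,0.0293,0,0,0,0,1]

```text
time: 5.15
eef_pos: [510.6, 30.5, 228.5]
orientation: [3.141, 0.0, 1.496]
ft_force: [0.8, -0.8, -1.4]
width: 14.8
grip_force: 78.8
```

Request:
send_rows:
  commands: [0.053,0.0293,0,0,0,0,1,0.053,0.0293,0,0,0,0,1,0.053,0.0293,0,0,0,0,1,0.053,0.0293,0,0,0,0,1,0.053,0.0293,0,0,0,0,1,0.053,0.0293,0,0,0,0,1,0,0,0,0,0,0,1]

```text
time: 5.73
eef_pos: [591.6, 154.2, 228.3]
orientation: [3.14, -0.001, 1.498]
ft_force: [-1.2, -0.3, -1.2]
width: 14.5
grip_force: 78.7
```

```bash
python3 - <<'E'
from h import *
from workcell import robot, optics
o=robot.get_obs(); print(o["time"],o["eef_pos"].round(1),o["orientation"].round(3),o["joints"].round(2),o["width"])
c=optics.capture("wrist"); pickle.dump(c,open("w2.pkl","wb"))
cv2.imwrite("pics/w2.png",crop(c,0,0,512,384,800,600))
E
```

```text
5.7333 [591.6 154.2 228.3] [ 3.140e+00 -1.000e-03  1.498e+00] [0.16 0.49 1.4  0.   1.25 0.23] 14.463241570052002
```

View pics/w2.png

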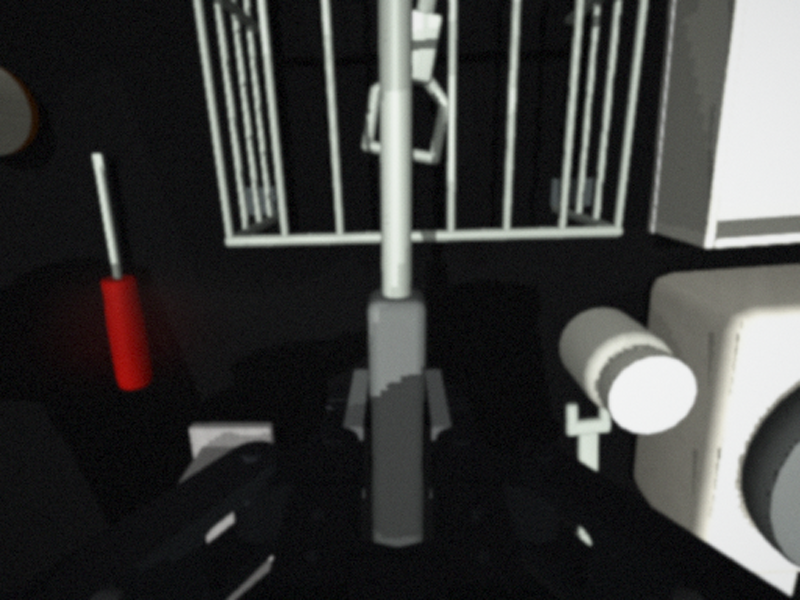

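The rod is held level. Through the roof I see the pin loop, with its outer end bar from (367,150) to (438,160) and its middle near (407,122). The roof's front bar runs from (228,240) to (622,232). The jar at (650,390) and the wrench at (588,440) are to the right.

```bash
python3 - <<'E'
from h import *
c=pickle.load(open("w2.pkl","rb"));k=.64
for n,u,v,z in [("endL",367,148,11),("endR",438,159,11),("midL",373,95,11),("midR",446,105,11),("neckfar",427,15,22),("neck near",425,80,22),("mid",407,122,11),("roofL",228,241,105),("roofR",622,232,105),("jar",652,393,90),("wr",588,430,5),("rod1",397,300,236),("rod2",396,10,236)]: print(n,onz(c,u*k,v*k,z).round(1))
E
```

```text
endL [576.8 235.5  11. ]
endR [626.4 224.5  11. ]
midL [584.1 269.5  11. ]
midR [633.5 259.6  11. ]
neckfar [622.5 312.1  22. ]
neck near [619.3 274.9  22. ]
mid [606.1 250.6  11. ]
roofL [502.2 192.2 105. ]
roofR [716.6 181.5 105. ]
jar [750.6  72.4  90. ]
wr [746.7 -10.4   5. ]
rod1 [594.6 193.3 236. ]
rod2 [599.4 263.4 236. ]
```

Request:
send_rows:
  commands: [-0.0558,0.003,0,0,0,0,1,-0.0558,0.003,0,0,0,0,1,-0.0558,0.003,0,0,0,0,1,-0.0558,0.003,0,0,0,0,1,-0.0558,0.003,0,0,0,0,1,-0.0558,0.0035,0,0,0,0,1]

```text
time: 6.28
eef_pos: [586.4, 15.3, 228.4]
orientation: [-3.141, 0.0, 1.496]
ft_force: [0.5, -0.1, -0.7]
width: 14.8
grip_force: 78.7
```

Request:
send_rows:
  commands: [0,0,0.0663,0,0,0,1,0,0,0.0663,0,0,0,1,0,0,0.0663,0,0,0,1,0,0,0.0663,0,0,0,1,0,0,0.0663,0,0,0,1,0,0,0.0663,0,0,0,1,0,0,0,0,0,0,1]

```text
time: 6.87
eef_pos: [584.2, 16.5, 65.1]
orientation: [-3.135, 0.0, 1.496]
ft_force: [-2.7, 0.4, -2.2]
width: 14.3
grip_force: 78.6
```

```bash
python3 - <<'E'
from h import *
from workcell import robot, optics
o=robot.get_obs(); print(o["time"],o["eef_pos"].round(1),o["orientation"].round(3))
Rm=R.from_euler("xyz",o["orientation"]).as_matrix()
print((Rm.T@(np.array([595.3,102.9,69])-o["eef_pos"])/400).round(4))
E
```

```text
6.8667 [584.2  16.5  65.1] [-3.135  0.     1.496]
[ 0.2175  0.0115 -0.0098]
```

Request:
send_rows:
  commands: [0.0435,0.0023,0,0,0,0,1,0.0435,0.0023,0,0,0,0,1,0.0435,0.0023,0,0,0,0,1,0.0435,0.0023,0,0,0,0,1,0.0435,0.0023,0,0,0,0,1,0,0,0,0,0,0,1,0,0,0,0,0,0,1]

```text
time: 7.45
eef_pos: [598.6, 103.7, 70.5]
orientation: [3.14, -0.0, 1.497]
ft_force: [-0.4, -0.4, -1.1]
width: 15.0
grip_force: 78.6
```

```bash
python3 - <<'E'
from h import *
from workcell import robot, optics
o=robot.get_obs(); print(o["time"],o["eef_pos"].round(1),o["orientation"].round(3))
w,s,t=[optics.capture(n) for n in ("wrist","scene","side")]
pickle.dump((w,s,t),open("w3.pkl","wb"))
a=crop(w,160,0,160,120,400,300);b=crop(t,140,215,100,75,400,300);e=crop(s,275,140,100,75,400,300)
cv2.imwrite("pics/m3.png",np.vstack([np.hstack([a,b]),np.hstack([e,e*0])]))
E
```

```text
7.45 [598.6 103.7  70.5] [ 3.14  -0.     1.497]
```

View pics/m3.png

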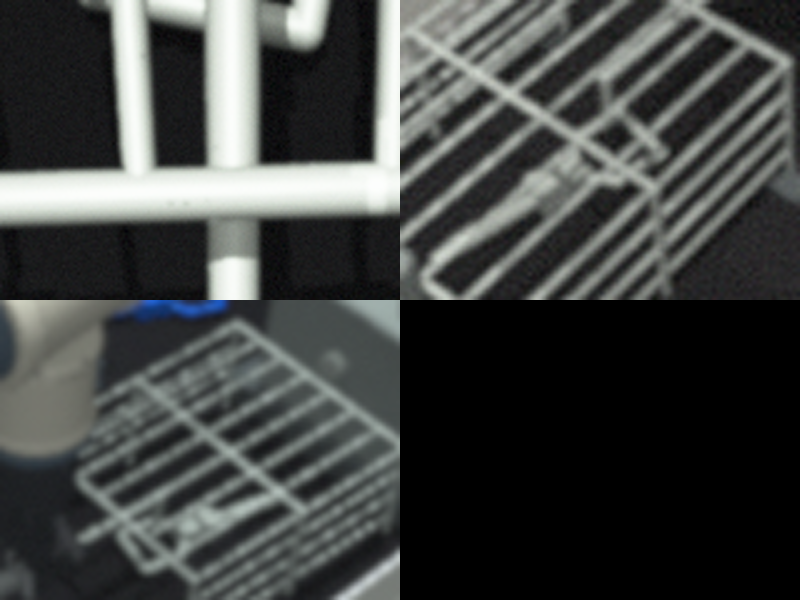

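The wrist tile shows the rod over the loop's end bar at about (205,10). In the side tile the hook arm comes down at (607,75-105), and the loop's end bar is at (640,135), so the hook stands above the opening. I lower it now.

Request:
send_rows:
  commands: [0,-0.004,0.0185,0,0,0,1,0,-0.004,0.0185,0,0,0,1,0,0,0.0185,0,0,0,1,0,0,0.0185,0,0,0,1,0,0,0,0,0,0,1]

```text
time: 8.02
eef_pos: [594.2, 103.3, 37.3]
orientation: [-3.139, 0.0, 1.496]
ft_force: [-0.4, 0.3, -1.1]
width: 14.7
grip_force: 78.7
```

Request:
send_rows:
  commands: [-0.02,0,0,0,0,0,1,-0.02,0,0,0,0,0,1,-0.02,0,0,0,0,0,1,-0.02,0,0,0,0,0,1]

```text
time: 8.35
eef_pos: [592.8, 70.6, 39.6]
orientation: [3.141, -0.0, 1.496]
ft_force: [-0.2, 0.8, -1.9]
width: 14.7
grip_force: 78.6
```

```bash
python3 - <<'E'
from h import *
from workcell import robot, optics
o=robot.get_obs(); print(o["time"],o["eef_pos"].round(1),o["orientation"].round(3),o["ft_force"].round(1))
w,s,t=[optics.capture(n) for n in ("wrist","scene","side")]
pickle.dump((w,s,t),open("w4.pkl","wb"))
a=crop(w,160,0,160,120,400,300);b=crop(t,160,200,100,75,400,300);e=crop(s,275,140,100,75,400,300)
cv2.imwrite("pics/m4.png",np.vstack([np.hstack([a,b]),np.hstack([e,e*0])]))
E
```

```text
8.35 [592.8  70.6  39.6] [ 3.141 -0.     1.496] [-0.2  0.8 -1.9]
```

View pics/m4.png

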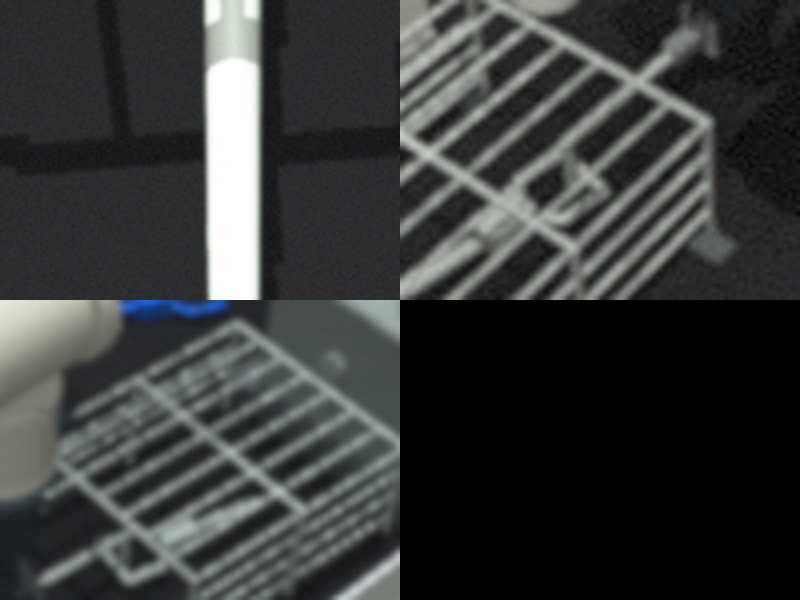

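The side tile shows the hook arm inside the loop at (570,165) against the end bar. The scene tile shows the loop already moved towards the mouth, so I keep drawing.

Request:
send_rows:
  commands: [-0.03,0,0,0,0,0,1,-0.03,0,0,0,0,0,1,-0.03,0,0,0,0,0,1,-0.03,0,0,0,0,0,1,-0.03,0,0,0,0,0,1,-0.03,0,0,0,0,0,1,-0.03,0,0,0,0,0,1]

```text
time: 9.08
eef_pos: [586.3, -13.5, 39.3]
orientation: [-3.141, -0.0, 1.496]
ft_force: [0.3, 2.5, -1.6]
width: 14.6
grip_force: 78.7
```

Request:
send_rows:
  commands: [-0.03,0,0,0,0,0,1,-0.03,0,0,0,0,0,1,-0.03,0,0,0,0,0,1,-0.03,0,0,0,0,0,1,-0.03,0,0,0,0,0,1,-0.03,0,0,0,0,0,1]

```text
time: 9.58
eef_pos: [581.0, -85.1, 39.3]
orientation: [-3.142, -0.0, 1.496]
ft_force: [0.6, 2.0, -1.1]
width: 14.6
grip_force: 78.7
```

Request:
send_rows:
  commands: [-0.03,0,0,0,0,0,1,-0.03,0,0,0,0,0,1,-0.03,0,0,0,0,0,1,-0.03,0,0,0,0,0,1,-0.03,0,0,0,0,0,1,-0.03,0,0,0,0,0,1,0,0,0,0,0,0,1]

```text
time: 10.17
eef_pos: [575.8, -158.2, 39.4]
orientation: [3.141, 0.001, 1.495]
ft_force: [-0.4, -0.1, -0.8]
width: 14.3
grip_force: 78.7
```

```bash
python3 - <<'E'
from h import *
from workcell import robot, optics
o=robot.get_obs(); print(o["time"],o["eef_pos"].round(1),o["orientation"].round(3),o["ft_force"].round(1))
w,s,t=[optics.capture(n) for n in ("wrist","scene","side")]
pickle.dump((w,s,t),open("w5.pkl","wb"))
cv2.imwrite("pics/m5.png",np.vstack([np.hstack([crop(s,225,140,160,120,400,300),crop(t,140,160,160,120,400,300)]),np.hstack([crop(w,0,0,512,384,400,300),crop(w,160,0,160,120,400,300)])]))
E
```

```text
10.1667 [ 575.8 -158.2   39.4] [3.141e+00 1.000e-03 1.495e+00] [-0.4 -0.1 -0.8]
```

View pics/m5.png

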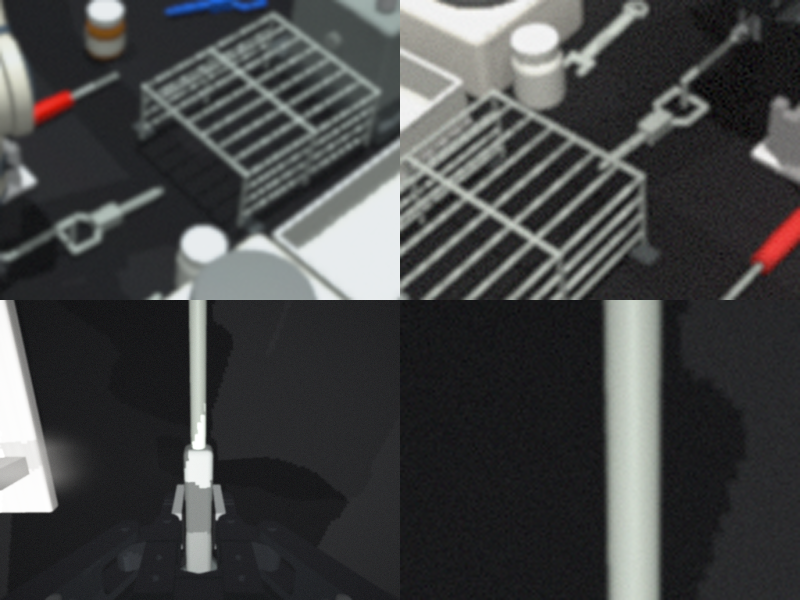

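The pin is drawn out: in the scene tile the loop is at (82,233) and the tip at (162,190), with the guard's mouth edge beyond. I check the tip position.

```bash
python3 - <<'E'
from h import *
w,s,t=pickle.load(open("w5.pkl","rb"))
for n,c,u,v,z in [("tip",s,225+162*.4,140+190*.4,11),("neck",s,225+108*.4,140+215*.4,22),("loop",s,225+80*.4,140+234*.4,11),("tipT",t,140+205*.4,160+168*.4,11),("neckT",t,140+255*.4,160+126*.4,22),("loopT",t,140+280*.4,160+108*.4,11)]:
    print(n,onz(c,u,v,z).round(1))
E
```

```text
tip [604.7 138.   11. ]
neck [596.2  44.9  22. ]
loop [5.898e+02 2.000e-01 1.100e+01]
tipT [595.8 135.3  11. ]
neckT [581.8  54.9  22. ]
loopT [581.3   2.   11. ]
```

Request:
send_rows:
  commands: [0.012,0,0,0,0,0,1,0,0,-0.05,0,0,0,1,0,0,-0.05,0,0,0,1,0,0,-0.05,0,0,0,1,0,0,-0.05,0,0,0,1,0,0,-0.05,0,0,0,1]

```text
time: 10.82
eef_pos: [576.0, -149.9, 140.2]
orientation: [-3.141, -0.0, 1.497]
ft_force: [1.1, -1.1, -1.2]
width: 14.4
grip_force: 78.6
```

Request:
send_rows:
  commands: [0.0208,-0.0622,0,0,0,0,1,0.0208,-0.0622,0,0,0,0,1,0.0208,-0.0622,0,0,0,0,1,0.0208,-0.0622,0,0,0,0,1,0.0208,-0.0622,0,0,0,0,1,0.0208,-0.0622,0,0,0,0,1,0,0,0,0,0,0,1,0,0,0,0,0,0,1]

```text
time: 11.48
eef_pos: [430.0, -88.9, 139.6]
orientation: [-3.141, -0.0, 1.497]
ft_force: [0.5, -0.8, -1.6]
width: 14.2
grip_force: 78.7
```

```bash
cat >> h.py <<'E'
def togo(target,yaw=None):
    from workcell import robot
    o=robot.get_obs(); Rm=R.from_euler("xyz",o["orientation"]).as_matrix()
    print(o["time"],o["eef_pos"].round(1),o["orientation"].round(3),o["ft_force"].round(1),o["width"].round(1))
    print("shift/400:",(Rm.T@(np.array(target)-o["eef_pos"])/400).round(4), "" if yaw is None else ("az units",round(-np.degrees(yaw-o["orientation"][2])/4,3)))
E
python3 -c "
from h import *
togo([431.1,-92.3,68],1.496)"
```

```text
Traceback (most recent call last):
  File "h.py", line 20, in togo
    print(o["time"],o["eef_pos"].round(1),o["orientation"].round(3),o["ft_force"].round(1),o["width"].round(1))
                                                                                           ^^^^^^^^^^^^^^^^
AttributeError: 'float' object has no attribute 'round'
```

Request:
send_rows:
  commands: [-0.0083,0.0034,0,0,0,0,1,0,0,0.0375,0,0,0,1,0,0,0.0375,0,0,0,1,0,0,0.0375,0,0,0,1,0,0,0.0325,0,0,0,1,0,0,0.02,0,0,0,1,0,0,0.01,0,0,0,1,0,0,0,0,0,0,1]

```text
time: 12.15
eef_pos: [432.5, -93.6, 68.8]
orientation: [-3.141, -0.0, 1.496]
ft_force: [-0.4, 1.0, -1.4]
width: 14.7
grip_force: 78.8
```

```bash
sed -i 's/,o\["width"\].round(1)/,round(float(o["width"]),1)/' h.py
python3 -c "
from h import *
togo([431.1,-92.3,68],1.496)"
```

```text
12.15 [432.5 -93.6  68.8] [-3.141 -0.     1.496] [-0.4  1.  -1.4] 14.7
shift/400: [ 0.003  -0.0037  0.0019] ('az units', np.float64(0.001))
```

Request:
send_rows:
  commands: [0.003,-0.0037,0.002,0,0,0,1,0,0,0,0,0,0,1,0,0,0,0,0,0,0.6,0,0,0,0,0,0,0,0,0,0,0,0,0,0,0,0,0,0,0,0,0,0,0,0,0,0,0,0,0,0,0,0,0,0,0]

```text
time: 12.82
eef_pos: [430.7, -92.2, 68.6]
orientation: [3.141, 0.0, 1.496]
ft_force: [1.9, 0.3, 0.4]
width: 84.8
grip_force: 0.0
```

Request:
send_rows:
  commands: [0,0,-0.0475,0,0,0,0,0,0,-0.0475,0,0,0,0,0,0,-0.0475,0,0,0,0,0,0,-0.0475,0,0,0,0,0,0,-0.0475,0,0,0,0,0,0,-0.0475,0,0,0,0,0,0,-0.0475,0,0,0,0,0,0,0,0,0,0,0]

```text
time: 13.48
eef_pos: [431.9, -92.6, 204.4]
orientation: [3.137, 0.001, 1.496]
ft_force: [1.6, -1.3, 1.1]
width: 85.3
grip_force: 0.0
```

```bash
python3 - <<'E'
from h import *
from workcell import optics
togo([580,50,200],1.45)
c=optics.capture("wrist"); pickle.dump(c,open("w6.pkl","wb"))
# rod edges: bright/grey rows in both images
f=pickle.load(open("w1.pkl","rb"))
for q in (f,c):
    g=cv2.cvtColor(q["frame"],cv2.COLOR_RGB2GRAY).astype(int)
    for r in (25,50,200): 
        m=np.where(g[r,225:270]>90)[0]+225; print(r,m.min() if len(m) else None,m.max() if len(m) else None)
    col=g[:,246:249].mean(1); print("ends",np.where(col>90)[0][[0,-1]], [onz(q,247,r,79).round(1)[:2] for r in np.where(col[:150]>90)[0][:1]])
print([c["depth"][r,246:249].round() for r in (25,50,100,200)])
E
```

```text
13.4833 [431.9 -92.6 204.4] [3.137e+00 1.000e-03 1.496e+00] [ 1.6 -1.3  1.1] 85.3
shift/400: [0.3831 0.3424 0.012 ] ('az units', np.float64(0.66))
25 240 251
50 240 251
200 225 269
ends [ 13 254] [array([441.9,  57.5])]
25 245 255
50 245 255
200 225 269
ends [  0 238] [array([438.3,  53.7])]
[array([231., 229., 227.], dtype=float32), array([235., 234., 234.], dtype=float32), array([250., 247., 246.], dtype=float32), array([268., 267., 268.], dtype=float32)]
```

Request:
send_rows:
  commands: [0.03,0.0525,0,0,0,0,0,0.03,0.0525,0,0,0,0,0,0.03,0.0525,0,0,0,0,0,0.03,0.0525,0,0,0,0,0,0.03,0.0525,0,0,0,0,0,0.03,0.0525,0,0,0,0,0,0.03,0.0525,0,0,0,0,0,0,0,0,0,0,0,0]

```text
time: 14.2
eef_pos: [586.6, -17.8, 200.2]
orientation: [3.141, -0.001, 1.497]
ft_force: [-1.7, 0.6, -0.5]
width: 85.1
grip_force: 0.0
```

```bash
python3 - <<'E'
from h import *
from workcell import optics
togo([580,50,200],1.45)
c=optics.capture("wrist"); s=optics.capture("scene");pickle.dump((c,s),open("w7.pkl","wb"))
a=np.vstack([crop(c,0,0,512,384,400,300),crop(s,175,180,80,60,400,300)])
b=np.vstack([crop(c,176,0,160,120,400,300),crop(s,115,245,100,75,400,300)])
cv2.imwrite("pics/m7.png",np.hstack([a,b]))
E
```

```text
14.2 [586.6 -17.8 200.2] [ 3.141e+00 -1.000e-03  1.497e+00] [-1.7  0.6 -0.5] 85.1
shift/400: [ 0.1678 -0.0288  0.0006] ('az units', np.float64(0.677))
```

View pics/m7.png

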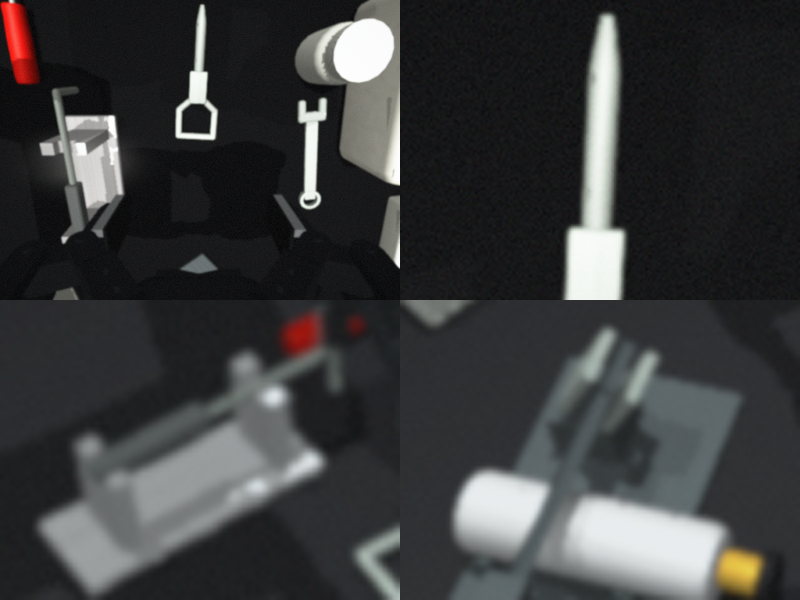

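The rod is back in both notches exactly as at the start (bottom-left tile). The wrist tile shows the free pin with its loop end at (196,138), neck at (199,87) and tip at (201,5).

```bash
python3 - <<'E'
from h import *
c,s=pickle.load(open("w7.pkl","rb"))
print("tip",onz(c,258.8,5.2,11).round(1),"shoulder",onz(c,254.6,92,22).round(1),"loopend",onz(c,251,176.6,9).round(1))
g=cv2.cvtColor(c["frame"],cv2.COLOR_RGB2GRAY); m=(g>110).astype(np.uint8)
roi=np.zeros_like(m); roi[0:190,215:285]=m[0:190,215:285]
P=[]
for r in range(8,130,3):
    x=np.where(roi[r])[0]
    if len(x): z=17 if r<90 else 22; p=onz(c,x.mean(),r,z); P.append(p[:2]); 
    if len(x) and r>84 and r%3==2: print(r,x.min(),x.max(),p.round(1)[:2])
P=np.array(P); f=np.polyfit(P[:,1],P[:,0],1); print("yaw",np.pi/2-np.arctan(f[0]),"x at y=50",np.polyval(f,50))
# clevis: scene depth points of ears
D=s["depth"]; v,u=np.mgrid[245:290,150:195]; z=D[245:290,150:195]
X=np.linalg.inv(s["K"])@np.stack([u.ravel(),v.ravel(),np.ones(u.size)])*z.ravel()
W=(s["pose"][:3,:3]@X).T+s["pose"][:3,3]
q=W[(W[:,2]>60)&(W[:,2]<140)]
print(len(q),q.min(0),q.max(0))
E
```

```text
tip [602.9 140.6  11. ] shoulder [593.4  64.3  22. ] loopend [583.1 -23.8   9. ]
86 249 259 [593.3  70. ]
89 249 259 [593.1  67.2]
92 243 265 [592.8  64.3]
95 243 265 [592.6  61.6]
98 243 265 [592.4  58.8]
101 243 265 [592.2  56. ]
104 242 264 [591.   53.2]
107 242 264 [590.8  50.4]
110 242 264 [590.6  47.5]
113 242 264 [590.4  44.6]
116 242 264 [590.2  41.8]
119 242 264 [590.   38.8]
122 242 263 [589.3  36. ]
125 241 263 [588.5  33.1]
128 237 265 [587.3  30.2]
yaw 1.4423422866579316 x at y=50 590.9049125671391
350 [ 510.9969899  -397.15728579   60.01412842] [ 614.59838892 -284.94106223  122.80582872]
```

Request:
send_rows:
  commands: [0,0,0,0,0,0.71,0,0.05,-0.0035,0,0,0,0,0,0.05,-0.0035,0,0,0,0,0,0.048,-0.0033,0,0,0,0,0,0,0,0.06,0,0,0,0,0,0,0.06,0,0,0,0,0,0,0.06,0,0,0,0,0,0,0.06,0,0,0,0]

```text
time: 14.97
eef_pos: [585.5, 39.5, 104.2]
orientation: [-3.141, 0.0, 1.446]
ft_force: [0.2, 0.2, -0.3]
width: 85.0
grip_force: 0.0
```

Request:
send_rows:
  commands: [0,0,0.06,0,0,0,0,0,0,0.06,0,0,0,0,0,0,0.03,0,0,0,0,0,0,0,0,0,0,0,0,0,0,0,0,0,0]

```text
time: 15.38
eef_pos: [586.2, 39.6, 45.6]
orientation: [-3.14, 0.0, 1.446]
ft_force: [0.6, -0.4, 0.5]
width: 85.4
grip_force: 0.0
```

```bash
python3 -c "
from h import *
togo([589.8,41.5,13],1.447)"
```

```text
15.3833 [586.2  39.6  45.6] [-3.14   0.     1.446] [ 0.6 -0.4  0.5] 85.4
shift/400: [0.0058 0.0083 0.0814] ('az units', np.float64(-0.012))
```

Request:
send_rows:
  commands: [0.0058,0.0083,0,0,0,0,0,0,0,0.03,0,0,0,0,0,0,0.03,0,0,0,0,0,0,0.02,0,0,0,0,0,0,0,0,0,0,0]
  squeeze: 100

```text
time: 15.8
eef_pos: [589.3, 41.8, 11.6]
orientation: [-3.139, 0.0, 1.447]
ft_force: [-1.1, 0.4, -0.5]
width: 85.2
grip_force: 0.0
```

Request:
send_rows:
  commands: [0,0,0,0,0,0,1,0,0,0,0,0,0,1,0,0,0,0,0,0,1,0,0,0,0,0,0,1,0,0,0,0,0,0,1,0,0,0,0,0,0,1,0,0,0,0,0,0,1]

```text
time: 16.38
eef_pos: [590.5, 41.8, 14.2]
orientation: [3.141, -0.0, 1.447]
ft_force: [-2.2, 0.4, 10.1]
width: 19.9
grip_force: 99.8
```

```bash
python3 -c "
from h import *
togo([589.8,41.5,13],1.447)"
```

```text
16.3833 [590.5  41.8  14.2] [ 3.141 -0.     1.447] [-2.2  0.4 10.1] 19.9
shift/400: [-0.0009 -0.0016  0.003 ] ('az units', np.float64(-0.007))
```

Request:
send_rows:
  commands: [0,0,-0.03,0,0,0,1,0,0,-0.06,0,0,0,1,0,0,-0.083,0,0,0,1,0,0,-0.083,0,0,0,1,0,0,-0.083,0,0,0,1,0,0,-0.083,0,0,0,1,0,0,-0.083,0,0,0,1,0,0,-0.083,0,0,0,1]

```text
time: 17.05
eef_pos: [589.7, 41.8, 251.2]
orientation: [3.141, -0.0, 1.447]
ft_force: [1.0, 0.5, -2.6]
width: 19.6
grip_force: 98.9
```

Request:
send_rows:
  commands: [0,0,0,0,0,1,1,0,0,0,0,0,1,1,0,0,0,0,0,1,1,0,0,0,0,0,1,1,0,0,0,0,0,1,1,0,0,0,0,0,1,1]

```text
time: 17.55
eef_pos: [590.0, 41.8, 249.4]
orientation: [-3.142, 0.0, 1.024]
ft_force: [-0.2, 0.3, -3.5]
width: 19.9
grip_force: 99.0
```

Request:
send_rows:
  commands: [0,0,0,0,0,1,1,0,0,0,0,0,1,1,0,0,0,0,0,1,1,0,0,0,0,0,1,1,0,0,0,0,0,1,1,0,0,0,0,0,1,1]

```text
time: 18.05
eef_pos: [590.0, 41.8, 249.3]
orientation: [-3.142, 0.0, 0.605]
ft_force: [-0.1, 0.0, -3.3]
width: 19.4
grip_force: 99.0
```

Request:
send_rows:
  commands: [-0.0586,0.0397,0,0,0,0,1,-0.0586,0.0397,0,0,0,0,1,-0.0586,0.0397,0,0,0,0,1,-0.0586,0.0397,0,0,0,0,1,-0.0586,0.0397,0,0,0,0,1,-0.0586,0.0397,0,0,0,0,1,-0.0586,0.0397,0,0,0,0,1]

```text
time: 18.63
eef_pos: [518.3, -144.3, 249.4]
orientation: [3.142, -0.0, 0.609]
ft_force: [0.6, 0.1, -3.4]
width: 19.8
grip_force: 99.0
```

Request:
send_rows:
  commands: [-0.0586,0.0397,0,0,0,0,1,-0.0586,0.0397,0,0,0,0,1,-0.0586,0.0397,0,0,0,0,1,-0.0586,0.0397,0,0,0,0,1,-0.0586,0.0397,0,0,0,0,1,-0.0586,0.0397,0,0,0,0,1,-0.0586,0.0397,0,0,0,0,1,0,0,0,0,0,0,1]

```text
time: 19.3
eef_pos: [446.6, -332.1, 249.3]
orientation: [3.14, 0.001, 0.606]
ft_force: [-0.0, 0.1, -1.6]
width: 19.7
grip_force: 99.1
```

```bash
python3 - <<'E'
from h import *
from workcell import optics
togo([448,-328,250],.61)
c=optics.capture("wrist"); pickle.dump(c,open("w8.pkl","wb"))
cv2.imwrite("pics/w8.png",crop(c,0,0,512,384,800,600))
E
```

```text
19.3 [ 446.6 -332.1  249.3] [3.14e+00 1.00e-03 6.06e-01] [-0.   0.1 -1.6] 19.7
shift/400: [ 0.0088 -0.0065 -0.0017] ('az units', np.float64(-0.058))
```

View pics/w8.png

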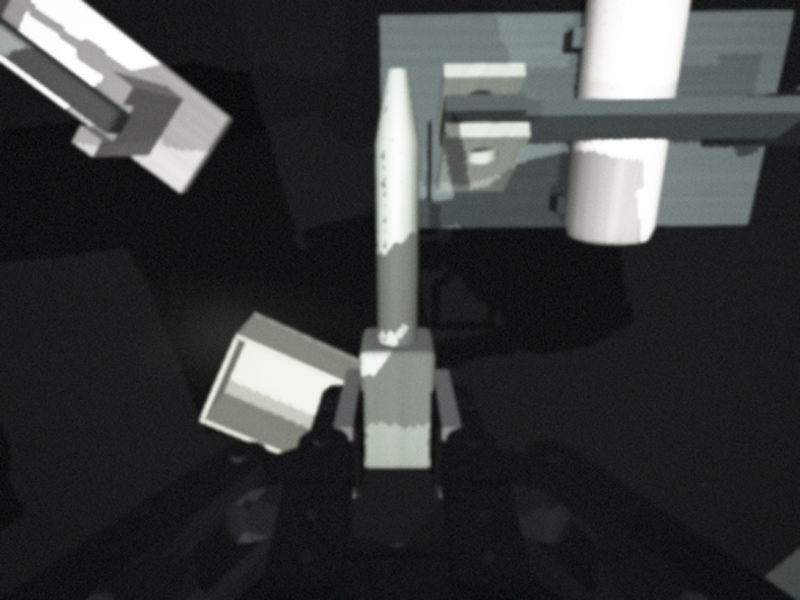

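The view shows the first ear's top face from (445,124) to (530,137), with its hole at about (482,157), and the second ear's top at (443-526, 63-77). The pin in hand points at them. I compute the clevis frame from these edges.

```bash
python3 - <<'E'
from h import *
c=pickle.load(open("w8.pkl","rb"));k=.64
g=cv2.cvtColor(c["frame"],cv2.COLOR_RGB2GRAY).astype(float)
# sub-pixel rows of ear-top edges
for u in (291,303,315,327):
    p=g[36:100,u-2:u+3].mean(1); print(u,[int(x) for x in p])
for v in (43,45,83,84):
    p=g[v-1:v+2,275:345].mean(0); print(v,[int(x) for x in p])
E
```

```text
291 [123, 123, 125, 135, 168, 204, 225, 229, 230, 230, 230, 228, 216, 186, 154, 142, 140, 138, 140, 139, 140, 141, 139, 136, 124, 111, 104, 104, 103, 101, 103, 102, 103, 98, 90, 73, 59, 51, 46, 42, 39, 50, 79, 116, 136, 141, 143, 144, 142, 142, 135, 121, 99, 86, 83, 83, 83, 82, 83, 83, 81, 84, 82, 85]
303 [122, 123, 122, 137, 174, 209, 226, 231, 231, 232, 232, 229, 215, 182, 156, 145, 143, 142, 143, 143, 139, 126, 106, 89, 91, 98, 105, 105, 103, 104, 101, 104, 103, 97, 85, 69, 61, 58, 58, 59, 70, 106, 163, 209, 228, 232, 232, 233, 233, 233, 227, 204, 168, 148, 146, 146, 145, 143, 136, 119, 120, 158, 199, 218]
315 [123, 120, 123, 138, 175, 208, 224, 228, 228, 229, 228, 224, 206, 175, 149, 138, 137, 137, 139, 137, 137, 133, 126, 118, 108, 106, 104, 104, 103, 102, 102, 102, 103, 98, 85, 68, 60, 58, 60, 60, 67, 99, 158, 205, 226, 229, 229, 230, 230, 230, 224, 199, 163, 143, 140, 140, 141, 139, 138, 145, 164, 176, 180, 182]
327 [137, 137, 137, 156, 191, 219, 227, 228, 229, 229, 229, 224, 203, 168, 146, 140, 137, 137, 137, 137, 138, 137, 135, 126, 116, 106, 103, 103, 102, 101, 102, 100, 10
[... 843 characters left out ...]
122, 119, 119]
83 [69, 98, 120, 124, 124, 118, 91, 65, 62, 87, 117, 132, 135, 137, 136, 138, 140, 142, 159, 193, 219, 230, 232, 231, 231, 230, 232, 233, 232, 233, 234, 235, 235, 235, 234, 233, 231, 230, 229, 229, 230, 231, 231, 231, 229, 229, 230, 229, 230, 229, 229, 229, 230, 231, 232, 231, 232, 231, 231, 229, 230, 228, 222, 196, 146, 95, 74, 72, 73, 70]
84 [68, 97, 119, 123, 124, 118, 90, 66, 63, 85, 111, 127, 134, 137, 136, 137, 141, 142, 157, 189, 218, 229, 232, 231, 231, 231, 233, 233, 232, 233, 234, 234, 235, 235, 233, 232, 230, 229, 229, 229, 231, 231, 231, 231, 229, 229, 229, 228, 228, 227, 228, 229, 231, 231, 232, 230, 231, 230, 229, 229, 228, 227, 221, 198, 150, 97, 74, 71, 74, 70]
```

```bash
python3 - <<'E'
from h import *
c=pickle.load(open("w8.pkl","rb"))
zs={"2out":(96.3,29.05),"2in":(100.3,22.1),"1in":(114.3,-2.1),"1out":(118.3,-9.05)}
rows={"2out":[(303,40.1),(327,39.75)],"2in":[(303,48.85),(327,48.6)],"1in":[(303,77.7),(327,77.6)],"1out":[(303,87.4),(327,87.1)]}
A=[]
for n,(z,h) in zs.items():
    p,q=[onz(c,u+.0,v,z) for u,v in rows[n]]; d=q-p; print(n,p.round(1),q.round(1),"normal yaw",np.arctan2(d[0],-d[1]).round(3))
    A.append((p,h))
yaw=.61
for y in (.595,.605,.615):
    X=np.array([np.cos(y),np.sin(y)]); print(y,"along-x of origin:",[round(float(p[:2]@X-h),1) for p,h in A])
L2,R2=onz(c,283.7,44,98.3),onz(c,335.9,44,98.3);L1,R1=onz(c,284.6,83.5,116.3),onz(c,339,83.5,116.3)
print(L2,R2,np.linalg.norm(R2-L2),L1,R1,np.linalg.norm(R1-L1))
m1,m2=(L1+R1)/2,(L2+R2)/2; dd=m2-m1; print(m1,m2,"yaw",np.arctan2(dd[1],dd[0]))
# base plate edges
for a,b in [((380,15),(795,10)),((380,228),(750,226))]:
    p,q=[onz(c,u*.64,v*.64,6) for u,v in (a,b)]; d=q-p; print("plate",p.round(),q.round(),np.arctan2(d[0],-d[1]))
E
```

```text
2out [ 572.3 -296.2   96.3] [ 584.2 -312.9   96.3] normal yaw 0.62
2in [ 566.1 -300.2  100.3] [ 577.9 -316.8  100.3] normal yaw 0.616
1in [ 546.2 -312.8  114.3] [ 557.5 -329.1  114.3] normal yaw 0.61
1out [ 539.7 -317.   118.3] [ 551.2 -333.   118.3] normal yaw 0.618
0.595 along-x of origin: [278.9, 278.5, 279.1, 278.4]
0.605 along-x of origin: [273.2, 272.8, 273.4, 272.7]
0.615 along-x of origin: [267.5, 267.1, 267.7, 267.0]
[ 560.13694742 -284.47890305   98.3       ] [ 585.4504738  -320.94979686   98.3       ] 44.3948275476387 [ 533.67245414 -302.83252383  116.3       ] [ 559.30595426 -339.7815269   116.3       ] 44.97004732770427
[ 546.4892042  -321.30702537  116.3       ] [ 572.79371061 -302.71434995   98.3       ] yaw 0.6152916437646465
plate [ 578. -227.    6.] [ 746. -463.    6.] 0.6174915015071446
plate [ 455. -311.    6.] [ 624. -552.    6.] 0.6115514529526649
```

```bash
python3 - <<'E'
from h import *
c=pickle.load(open("w8.pkl","rb")); g=cv2.cvtColor(c["frame"],cv2.COLOR_RGB2GRAY)
tcp=np.array([446.6,-332.1,249.3]); yaw=.607
X=np.array([np.cos(yaw),np.sin(yaw),0]);Y=np.array([np.sin(yaw),-np.cos(yaw),0])
for r in (52,70,90,110,130,150,180,200,215,240,260,275,290):
    x=np.where(g[r,225:290]>105)[0]+225; 
    if len(x)<4: continue
    u=(x.min()+x.max())/2; zt=246+(6 if r<218 else 11); p=onz(c,u,r,zt if r>90 else 250)-tcp
    d=c["depth"][r,int(u)-1:int(u)+2].mean(); o,dd=ray(c,u,r); w=o+dd*d-tcp
    print(r,x.min(),x.max(),"ray x,y",(p@X).round(1),(p@Y).round(1),"depth x,y,z",(w@X).round(1),(w@Y).round(1),w[2].round(1))
E
```

```text
52 244 289 ray x,y 95.3 5.0 depth x,y,z 125.5 14.7 -241.2
70 244 282 ray x,y 88.7 3.7 depth x,y,z 94.8 6.1 -81.5
90 241 280 ray x,y 81.0 2.7 depth x,y,z 81.0 2.7 2.4
110 240 287 ray x,y 73.2 3.9 depth x,y,z 73.1 4.0 1.0
130 241 267 ray x,y 65.1 0.0 depth x,y,z 65.1 0.0 3.0
150 241 265 ray x,y 56.6 -0.4 depth x,y,z 56.6 -0.4 2.8
180 244 264 ray x,y 43.2 -0.0 depth x,y,z 43.3 -0.0 3.0
200 243 264 ray x,y 33.8 -0.2 depth x,y,z 33.8 -0.2 2.7
215 241 263 ray x,y 26.5 -0.9 depth x,y,z 26.5 -0.9 2.8
240 230 277 ray x,y 16.2 -0.3 depth x,y,z 16.2 -0.3 7.6
260 234 274 ray x,y 5.9 -0.0 depth x,y,z 6.4 -0.0 8.5
275 225 288 ray x,y -2.1 1.2 depth x,y,z -1.9 1.2 8.0
290 234 274 ray x,y -10.5 -0.0 depth x,y,z -9.9 -0.0 8.5
```

Request:
send_rows:
  commands: [0,0,0,0,0,-0.13,1,0,0,0,0,-0.9375,0,1,0,0,0,0,-0.9375,0,1,0,0,0,0,-0.9375,0,1,0,0,0,0,-0.9375,0,1]

```text
time: 19.77
eef_pos: [448.6, -327.3, 249.5]
orientation: [3.141, 0.265, 0.619]
ft_force: [0.3, -1.0, -3.6]
width: 19.9
grip_force: 99.1
```

Request:
send_rows:
  commands: [0,0,0,0,-0.9375,0,1,0,0,0,0,-0.9375,0,1,0,0,0,0,-0.9375,0,1,0,0,0,0,-0.9375,0,1,0,0,0,0,0,0,1,0,0,0,0,0,0,1]

```text
time: 20.27
eef_pos: [449.0, -326.9, 248.4]
orientation: [-3.14, 0.522, 0.621]
ft_force: [-0.1, 0.3, -2.6]
width: 19.9
grip_force: 99.2
```

```bash
cat >> h.py <<'E'
O=np.array([551.7,-317.7,90]);YAW=.615
X=np.array([np.cos(YAW),np.sin(YAW),0]);Z=np.array([0,0,1.])
cx=X*np.cos(np.pi/6)-Z*.5; cz=X*.5+Z*np.cos(np.pi/6); cy=np.cross(cz,cx)
Rt=np.c_[cx,-cy,-cz]
def ins(tipgap,ax=98.5,az=3.1,ay=0.):
    from workcell import robot
    o=robot.get_obs(); Rm=R.from_euler("xyz",o["orientation"]).as_matrix()
    T=O+(-22-tipgap)*cx-Rt@np.array([ax,ay,az])
    print(o["time"],o["eef_pos"].round(1),"F",o["ft_force"].round(1),"w",round(float(o["width"]),1),"J",o["joints"].round(2))
    print("target",T.round(1),"shift/400",(Rm.T@(T-o["eef_pos"])/400).round(4),"turn units",(np.degrees(R.from_matrix(Rm.T@Rt).as_rotvec())/4).round(3),"in clevis axes mm",(Rt.T@(T-o["eef_pos"])).round(1))
E
python3 -c "
from h import *
ins(20)"
```

```text
20.2667 [ 449.  -326.9  248.4] F [-0.1  0.3 -2.6] w 19.9 J [-0.48  0.53  1.39 -0.46  1.49  0.57]
target [ 453.6 -387.   162.9] shift/400 [0.0387 0.1291 0.2239] turn units [ 0.025 -0.024  0.073] in clevis axes mm [15.9 51.7 89.5]
```

Request:
send_rows:
  commands: [0.0077,0.0258,0.0448,0,0,0,1,0.0077,0.0258,0.0448,0,0,0,1,0.0077,0.0258,0.0448,0,0,0,1,0.0077,0.0258,0.0448,0,0,0,1,0.0077,0.0258,0.0448,0,0,0.073,1,0,0,0,0,0,0,1,0,0,0,0,0,0,1,0,0,0,0,0,0,1]

```text
time: 20.93
eef_pos: [452.6, -388.4, 164.4]
orientation: [3.138, 0.522, 0.611]
ft_force: [-0.4, 0.2, -1.8]
width: 20.1
grip_force: 99.0
```

```bash
python3 - <<'E'
from h import *
from workcell import optics
ins(20)
c=optics.capture("wrist"); pickle.dump(c,open("w9.pkl","wb"))
# predicted pixels of ear-1 top outer edge ends, inner edge, tip
pr=lambda x,y,z: proj(c,O+x*cx+y*cy+z*cz).round(1)
print("ear1 out edge",pr(-22,22,20),pr(-22,-22,20),"in",pr(-14,22,20),pr(-14,-22,20),"hole",pr(-22,0,0),"ear2 out",pr(22,22,20),pr(22,-22,20),"tip",pr(-42,0,0))
g=cv2.cvtColor(c["frame"],cv2.COLOR_RGB2GRAY).astype(int)
p=pr(-18,0,20); u,v=p.astype(int)
print("row across ear1 top",u-70,g[v,max(u-70,0):u+70].tolist())
for du in (-15,15): print("col",u+du,max(v-30,0),g[max(v-30,0):v+25,u+du].tolist())
for r in range(v+4,v+90,8):
    print(r,g[r,u-30:u+30].tolist())
E
```

```text
20.9333 [ 452.6 -388.4  164.4] F [-0.4  0.2 -1.8] w 20.1 J [-0.56  0.66  1.39 -0.49  1.34  0.58]
target [ 453.6 -387.   162.9] shift/400 [ 0.0054 -0.0013  0.0012] turn units [ 0.026 -0.022 -0.048] in clevis axes mm [ 2.2 -0.5  0.5]
ear1 out edge [183.3 -40.9] [319.7 -41.2] in [181.4 -71.2] [321.4 -71.5] hole [251.8 -18.6] ear2 out [ 171.4 -229.4] [ 329.8 -229.7] tip [252.   38.9]
row across ear1 top 181 [33, 30, 30, 32, 30, 32, 28, 33, 32, 36, 30, 34, 30, 33, 33, 42, 39, 44, 44, 41, 41, 34, 33, 32, 28, 32, 29, 30, 30, 30, 35, 30, 32, 33, 29, 31, 32, 29, 32, 27, 30, 29, 31, 28, 30, 23, 21, 25, 21, 24, 25, 28, 20, 22, 24, 20, 27, 21, 25, 25, 22, 28, 21, 21, 26, 23, 22, 22, 23, 21, 23, 22, 26, 22, 20, 26, 25, 23, 19, 19, 20, 20, 22, 26, 33, 43, 50, 56, 54, 52, 49, 43, 38, 32, 36, 29, 21, 25, 28, 24, 22, 26, 27, 31, 30, 32, 31, 27, 26, 29, 32, 28, 29, 35, 28, 38, 28, 24, 29, 33, 30, 31, 34, 34, 36, 41, 42, 41, 41, 41, 36, 37, 32, 28, 28, 32, 30, 32, 36, 32]
col 236 0 [97, 93, 93, 93, 95, 94, 95, 93, 97, 94, 98, 95, 93, 82, 71, 69, 65, 61, 71, 67, 67, 69, 70, 67, 65, 63, 62, 66, 67, 68, 6
[... 5008 characters left out ...]
 93, 93, 90, 91, 90, 91, 89, 95, 93, 91, 92, 94, 93, 93, 95, 92, 92, 92, 93, 91, 91, 91, 89, 90, 87, 89, 90, 91, 89, 92, 85, 89, 86, 89, 87, 89, 87, 89, 90, 92, 96, 95, 93, 92, 93, 91, 93, 92, 91, 90, 86, 88, 87]
20 [64, 67, 64, 67, 62, 68, 65, 65, 66, 69, 67, 70, 67, 67, 65, 67, 65, 63, 64, 65, 69, 68, 70, 78, 80, 75, 73, 67, 67, 69, 70, 67, 65, 65, 63, 66, 67, 68, 63, 67, 65, 67, 68, 64, 69, 71, 76, 82, 95, 98, 97, 98, 98, 97, 92, 92, 87, 73, 67, 64]
28 [93, 92, 96, 92, 84, 75, 71, 66, 67, 65, 65, 67, 70, 65, 67, 67, 65, 64, 68, 64, 66, 62, 65, 66, 66, 67, 66, 67, 65, 65, 67, 65, 67, 66, 68, 66, 63, 67, 65, 67, 66, 68, 65, 67, 67, 65, 66, 64, 69, 64, 69, 68, 64, 66, 68, 68, 68, 68, 65, 67]
```

Request:
send_rows:
  commands: [0.0054,-0.0013,0.0012,0,0,-0.04,1,0,0,0,0,0,0,1,0,0,0,0,0,0,1,0,0,0,0,0,0,1]

```text
time: 21.32
eef_pos: [453.8, -387.0, 162.2]
orientation: [3.14, 0.523, 0.615]
ft_force: [1.3, -0.7, -2.6]
width: 19.9
grip_force: 99.0
```

```bash
python3 - <<'E'
from h import *
from workcell import optics
ins(20)
s,t=optics.capture("scene"),optics.capture("side"); pickle.dump((s,t),open("w10.pkl","wb"))
# depth in scene: tip seen? print points near expected pin tip region, in clevis frame
for n,c in (("scene",s),("side",t)):
    u0,v0=proj(c,O-42*cx); D=c["depth"]; a=int(v0)-22;b=int(u0)-28
    v,u=np.mgrid[a:a+45,b:b+57]; z=D[a:a+45,b:b+57]
    Xc=np.linalg.inv(c["K"])@np.stack([u.ravel(),v.ravel(),np.ones(u.size)])*z.ravel()
    W=(c["pose"][:3,:3]@Xc).T+c["pose"][:3,3]; L=(W-O)@np.c_[cx,cy,cz]
    m=(z.ravel()>0)&(abs(L[:,1])<14)&(abs(L[:,2])<14)&(L[:,0]<-26)&(L[:,0]>-110)
    q=L[m]; print(n,m.sum())
    for lo in range(-110,-25,12):
        r=q[(q[:,0]>=lo)&(q[:,0]<lo+12)]
        if len(r): print(lo,len(r),r.mean(0).round(1),r.min(0).round(1),r.max(0).round(1))
E
```

```text
21.3167 [ 453.8 -387.   162.2] F [ 1.3 -0.7 -2.6] w 19.9 J [-0.55  0.66  1.39 -0.49  1.33  0.58]
target [ 453.6 -387.   162.9] shift/400 [-0.0013 -0.0002 -0.0013] turn units [ 0.028 -0.004  0.005] in clevis axes mm [-0.5 -0.1 -0.5]
scene 85
-110 17 [-104.3   -1.6    1.6] [-109.4   -8.1   -4.9] [-98.8   8.9   8.4]
-98 17 [-91.9  -1.6   1.1] [-97.9  -5.   -6. ] [-86.1   3.1   6.1]
-86 17 [-79.6  -2.3   2.2] [-86.   -8.1  -2.6] [-74.    4.3   9.6]
-74 15 [-67.9  -1.8   2.9] [-73.   -7.4  -1.3] [-62.2   5.1   6. ]
-62 15 [-55.9  -1.5   1.6] [-60.8  -5.5  -5.6] [-50.2   4.1   4.5]
-50 4 [-46.4  -0.9   0.3] [-48.7  -3.1  -6.7] [-43.6   2.4   6. ]
side 67
-110 14 [-103.9    4.6    1.9] [-109.9    0.9   -4.4] [-98.1   7.7   6.4]
-98 13 [-91.9   5.1   1.1] [-97.3  -0.   -3. ] [-86.7   8.6   4.6]
-86 13 [-80.    5.6   1.8] [-85.5   2.   -4.9] [-74.1   9.6   7.2]
-74 13 [-68.    4.6   1.7] [-73.2  -1.8  -5. ] [-62.2  11.6   8.4]
-62 12 [-56.3   3.2   0.9] [-61.8  -4.2  -7.1] [-50.3   7.9   5. ]
-50 2 [-47.3   3.6   0.4] [-48.7   3.5  -0.4] [-45.8   3.6   1.2]
```

Request:
send_rows:
  commands: [0.012,0,0,0,0,0,1,0.012,0,0,0,0,0,1,0.012,0,0,0,0,0,1,0.012,0,0,0,0,0,1,0.012,0,0,0,0,0,1,0.012,0,0,0,0,0,1,0.012,0,0,0,0,0,1,0,0,0,0,0,0,1]

```text
time: 22.08
eef_pos: [477.9, -369.8, 144.5]
orientation: [3.141, 0.524, 0.616]
ft_force: [-0.5, 0.6, -3.1]
width: 19.5
grip_force: 99.0
```

```bash
python3 -c "
from h import *
ins(-75)"
```

```text
22.0833 [ 477.9 -369.8  144.5] F [-0.5  0.6 -3.1] w 19.5 J [-0.51  0.7   1.37 -0.48  1.34  0.62]
target [ 520.8 -339.5  115.4] shift/400 [ 0.1498  0.0002 -0.0027] turn units [ 0.018 -0.     0.013] in clevis axes mm [59.9  0.  -1.1]
```

Request:
send_rows:
  commands: [0.012,0,-0.001,0,0,0,1,0.012,0,-0.001,0,0,0,1,0.012,0,0,0,0,0,1,0.012,0,0,0,0,0,1,0,0,0,0,0,0,1]

```text
time: 22.5
eef_pos: [491.8, -360.0, 135.7]
orientation: [3.141, 0.524, 0.616]
ft_force: [-0.6, 0.1, -2.9]
width: 19.6
grip_force: 99.0
```

```bash
python3 -c "
from h import *
ins(-75)"
```

```text
22.5 [ 491.8 -360.   135.7] F [-0.6  0.1 -2.9] w 19.6 J [-0.49  0.72  1.35 -0.48  1.35  0.64]
target [ 520.8 -339.5  115.4] shift/400 [ 1.02e-01  1.00e-04 -5.00e-04] turn units [ 0.019 -0.001  0.011] in clevis axes mm [40.8  0.  -0.2]
```

Still no contact force; continuing.

Request:
send_rows:
  commands: [0.012,0,0,0,0,0,1,0.012,0,0,0,0,0,1,0.012,0,0,0,0,0,1,0.012,0,0,0,0,0,1,0,0,0,0,0,0,1]

```text
time: 22.92
eef_pos: [505.4, -350.4, 126.0]
orientation: [3.141, 0.524, 0.616]
ft_force: [-0.2, 0.4, -3.0]
width: 19.7
grip_force: 99.0
```

Request:
send_rows:
  commands: [0.012,0,0,0,0,0,1,0.012,0,0,0,0,0,1,0.012,0,0,0,0,0,1,0,0,0,0,0,0,1]

```text
time: 23.25
eef_pos: [515.6, -343.2, 118.8]
orientation: [3.141, 0.524, 0.616]
ft_force: [0.1, 0.3, -3.1]
width: 19.5
grip_force: 99.0
```

```bash
python3 -c "
from h import *
ins(-75)"
```

```text
23.25 [ 515.6 -343.2  118.8] F [ 0.1  0.3 -3.1] w 19.5 J [-0.45  0.76  1.31 -0.47  1.36  0.67]
target [ 520.8 -339.5  115.4] shift/400 [ 0.018   0.0001 -0.0006] turn units [ 0.019 -0.001  0.01 ] in clevis axes mm [ 7.2  0.  -0.2]
```

Request:
send_rows:
  commands: [0.005,0,0,0,0,0,1,0.005,0,0,0,0,0,1,0.004,0,0,0,0,0,1,0,0,0,0,0,0,1]

```text
time: 23.58
eef_pos: [519.1, -340.8, 116.5]
orientation: [3.14, 0.524, 0.615]
ft_force: [-0.2, -0.9, -3.3]
width: 20.3
grip_force: 99.0
```

Request:
send_rows:
  commands: [0.004,0,0,0,0,0,1,0,0,0,0,0,0,1]

```text
time: 23.75
eef_pos: [520.2, -340.1, 115.8]
orientation: [3.14, 0.524, 0.615]
ft_force: [0.2, -0.5, -3.4]
width: 19.6
grip_force: 99.0
```

```bash
python3 -c "
from h import *
ins(-75)"
```

```text
23.75 [ 520.2 -340.1  115.8] F [ 0.2 -0.5 -3.4] w 19.6 J [-0.45  0.77  1.31 -0.46  1.36  0.67]
target [ 520.8 -339.5  115.4] shift/400 [ 0.0021 -0.0003 -0.0003] turn units [ 0.02  -0.001  0.002] in clevis axes mm [ 0.9 -0.1 -0.1]
```

No contact yet; I go in 1 mm steps.

Request:
send_rows:
  commands: [0.003,0,0,0,0,0,1,0,0,0,0,0,0,1]

```text
time: 23.92
eef_pos: [520.7, -339.8, 115.4]
orientation: [3.14, 0.524, 0.615]
ft_force: [-2.9, -2.3, -1.1]
width: 19.6
grip_force: 99.4
```

Request:
send_rows:
  commands: [0.003,0,0,0,0,0,1,0,0,0,0,0,0,1]

```text
time: 24.08
eef_pos: [520.8, -339.7, 115.4]
orientation: [3.14, 0.526, 0.615]
ft_force: [-9.8, -5.7, 6.3]
width: 19.7
grip_force: 99.6
```

Request:
send_rows:
  commands: [0.002,0,0,0,0,0,1,0,0,0,0,0,0,1]

```text
time: 24.25
eef_pos: [520.8, -339.7, 115.3]
orientation: [3.14, 0.527, 0.614]
ft_force: [-12.6, -8.8, 10.0]
width: 19.7
grip_force: 99.7
```

Request:
send_rows:
  commands: [-0.0015,0,0,0,0,0,1,0,0,0,0,0,0,0.5,0,0,0,0,0,0,0,0,0,0,0,0,0,0,0,0,0,0,0,0,0,0,0,0,0,0,0,0,0,0,0,0,0,0,0]

```text
time: 24.83
eef_pos: [522.1, -338.8, 114.5]
orientation: [3.14, 0.523, 0.615]
ft_force: [-0.3, 0.0, -0.1]
width: 85.5
grip_force: 0.0
```

```bash
cat > chk.py <<'E'
from h import *
from workcell import optics
ins(-75)
s,t=optics.capture("scene"),optics.capture("side"); pickle.dump((s,t),open("w11.pkl","wb"))
for n,c in (("scene",s),("side",t)):
    v,u=np.mgrid[0:384,0:512]; z=c["depth"]
    Xc=np.linalg.inv(c["K"])@np.stack([u.ravel(),v.ravel(),np.ones(u.size)])*z.ravel()
    W=(c["pose"][:3,:3]@Xc).T+c["pose"][:3,3]; L=(W-O)@np.c_[cx,cy,cz]
    m=(z.ravel()>0)&(abs(L[:,1])<32)&(abs(L[:,2])<16)&(L[:,0]<70)&(L[:,0]>-125)
    q=L[m]; print(n,m.sum())
    for lo in range(-125,65,10):
        r=q[(q[:,0]>=lo)&(q[:,0]<lo+10)]
        if len(r): print(lo,len(r),np.median(r,0).round(1),r.min(0).round(1),r.max(0).round(1))
E
python3 chk.py
```

```text
24.8333 [ 522.1 -338.8  114.5] F [-0.3  0.  -0.1] w 85.5 J [-0.44  0.77  1.3  -0.46  1.36  0.68]
target [ 520.8 -339.5  115.4] shift/400 [-0.0045 -0.0003 -0.0002] turn units [ 0.022 -0.001  0.004] in clevis axes mm [-1.8 -0.1 -0.1]
scene 297
-115 32 [-109.9   -4.   -13.8] [-113.6  -29.8  -15.9] [-105.    24.2   -9.5]
-105 11 [-100.2   20.3  -14.2] [-104.2  -26.8  -15.8] [-95.   23.6  -8.3]
-95 17 [-89.6 -20.4 -12.8] [-94.6 -27.3 -15.7] [-85.5  27.8  -7.6]
-85 18 [-79.8 -20.9 -11.1] [-84.4 -28.2 -15. ] [-75.6  25.4  -5.5]
-75 29 [-69.5  -9.2  -7.9] [-74.8 -29.2 -14.7] [-65.1  25.2  -0.2]
-65 31 [-60.7  -5.2  -1.6] [-64.7 -16.6  -9.9] [-55.3  15.8   5.7]
-55 6 [-53.   -9.2  -3.8] [-54.4 -12.9  -9.3] [-47.8   6.9   3.7]
-45 4 [-42.8  10.4   0.4] [-44.4   6.1  -3.5] [-40.9  12.8   2.8]
-35 2 [-28.4   9.    3.6] [-29.2   8.2   2.4] [-27.6   9.8   4.8]
-25 16 [-18.2 -20.6   1.9] [-22.2 -24.2 -15.8] [-15.1   9.9  15.8]
-15 35 [-6.1 -4.   2.2] [-13.1 -28.5 -14.5] [-5.  21.3 15.6]
-5 24 [-0.3 -7.8 13.7] [ -4.9 -31.1 -13.5] [ 5.  24.5 15.9]
5 28 [12.9 -5.4  3.7] [  6.7 -23.2 -15.3] [14.6 17.3 
[... 569 characters left out ...]
13.9] [-65.2  30.3   1. ]
-65 25 [-59.9  13.2  -0.1] [-64.5  -6.3 -15.2] [-55.3  16.5   3.8]
-55 5 [-53.6   1.6   0.2] [-54.2  -4.4 -12.6] [-52.4   9.5   5.3]
-35 8 [-27.4  11.7  -3.6] [-29.    8.4 -11.8] [-25.5  15.2   8.2]
-25 25 [-21.2  22.6   0.4] [-24.9   2.8 -15.5] [-16.8  27.9  14.9]
-15 23 [-6.8  4.4  1. ] [-13.1 -28.5 -13.3] [-5.5 19.8 12.2]
-5 26 [-1.2 23.   4.3] [ -4.9 -30.5 -15.9] [ 3.  27.2 14.9]
5 28 [12.6  7.4  4.7] [  6.1 -23.6 -15. ] [15.  28.6 15.9]
15 12 [18.5 22.7  2.1] [ 16.1   3.6 -15.1] [24.5 24.4 14.5]
25 11 [30.7  6.5  7.7] [25.   0.  -0.2] [34.6 10.3 13.2]
35 8 [39.8  1.8  7.5] [36.4 -3.6  4.3] [44.2  5.9  9.1]
45 2 [46.5  4.6 11.2] [45.9  3.3 10.2] [47.1  6.  12.2]
```

Request:
send_rows:
  commands: [0,0,-0.02,0,0,0,0,0,0,-0.05,0,0,0,0,0,0,-0.05,0,0,0,0,0,0,-0.06,0,0,0,0,0,0,-0.06,0,0,0,0,0,0,-0.06,0,0,0,0,0,0,0,0,0,0,0,0,0,0,0,0,0,0]

```text
time: 25.6
eef_pos: [571.9, -303.8, 219.8]
orientation: [3.138, 0.522, 0.615]
ft_force: [0.3, 0.3, -0.9]
width: 85.2
grip_force: 0.0
```

```bash
python3 chk.py | grep -vE "^-(95|85|75|55|45|35|25|15|5) |^(5|15) "
```

```text
25.6 [ 571.9 -303.8  219.8] F [ 0.3  0.3 -0.9] w 85.2 J [-0.37  0.71  1.11 -0.43  1.62  0.63]
target [ 520.8 -339.5  115.4] shift/400 [-0.0051 -0.0018  0.3039] turn units [ 0.054 -0.022 -0.003] in clevis axes mm [ -1.8  -0.3 121.6]
scene 395
-115 28 [-110.2  -11.5  -13.6] [-113.6  -28.   -16. ] [-105.4   19.    -8.8]
-105 10 [-101.4  -22.5  -11.9] [-104.9  -28.   -15.7] [-97.4  25.6  -8.3]
-65 34 [-60.3  -5.9  -1.3] [-64.6 -18.  -14.8] [-55.1  11.5   6.9]
25 14 [29.9 -2.7  8.3] [25.1 -7.4  2.7] [34.7  3.9 11.4]
35 9 [39.6 -2.1  7.5] [35.2 -5.5  2.1] [44.5  2.8 10.4]
45 3 [47.7 -1.1  8.6] [45.8 -2.   4.8] [48.5  0.3  8.8]
side 318
-115 22 [-109.7    5.5  -14.1] [-114.3  -25.6  -15.8] [-106.    31.3  -10.8]
-105 11 [-98.9  24.1 -13.3] [-104.3  -24.4  -15.4] [-95.4  30.5  -8.7]
-65 26 [-59.8  10.7  -0.4] [-64.9  -8.4 -15.7] [-55.3  19.8   3.8]
25 10 [31.1  3.3  7.2] [25.6 -1.7 -1.2] [34.8  7.9 10.1]
35 7 [38.9  3.9  9.4] [35.5 -0.6  2.3] [42.8  6.9 10.9]
45 3 [46.7  1.2  8.6] [45.  -1.1  5.3] [47.6  3.6  9.2]
```

```bash
python3 - <<'E'
from h import *
from workcell import optics
c=optics.capture("wrist")
v,u=np.mgrid[0:384,0:512]; z=c["depth"]
Xc=np.linalg.inv(c["K"])@np.stack([u.ravel(),v.ravel(),np.ones(u.size)])*z.ravel()
W=(c["pose"][:3,:3]@Xc).T+c["pose"][:3,3]; L=(W-O)@np.c_[cx,cy,cz]
q=L[(z.ravel()>0)&(abs(L[:,1])<7)&(abs(L[:,2])<26)]
for lo in range(-120,60,3):
    r=q[(q[:,0]>=lo)&(q[:,0]<lo+3)]
    if len(r): print(lo,len(r),"z med/max",np.median(r[:,2]).round(1),r[:,2].max().round(1),end=" | ")
E
```

```text
-114 9 z med/max -13.1 -12.9 | -111 36 z med/max -12.6 -11.2 | -108 65 z med/max -14.4 -10.8 | -105 2 z med/max -15.0 -14.1 | -66 20 z med/max 1.3 2.3 | -63 47 z med/max 2.1 3.1 | -60 46 z med/max 2.6 4.0 | -57 48 z med/max 2.9 4.2 | -54 50 z med/max 3.4 4.7 | -51 46 z med/max 3.7 5.4 | -48 54 z med/max 4.2 5.3 | -45 52 z med/max 5.0 6.1 | -42 51 z med/max 5.3 6.5 | -39 49 z med/max 5.7 7.3 | -36 48 z med/max 6.1 7.5 | -33 57 z med/max 6.5 8.3 | -30 54 z med/max 6.9 8.4 | -27 17 z med/max 6.4 8.5 | -24 36 z med/max 20.5 21.7 | -21 72 z med/max 20.4 21.6 | -18 87 z med/max 20.2 21.7 | -15 108 z med/max 10.5 21.1 | -12 53 z med/max 3.5 5.6 | -9 16 z med/max 4.3 6.2 | -6 54 z med/max 18.3 19.6 | -3 72 z med/max 18.0 19.3 | 0 73 z med/max 18.1 19.3 | 3 98 z med/max 13.3 19.3 | 6 51 z med/max 6.4 8.7 | 9 57 z med/max 7.0 9.3 | 12 37 z med/max 20.3 22.3 | 15 78 z med/max 20.5 22.2 | 18 81 z med/max 20.3 22.6 | 21 70 z med/max 9.6 21.5 | 24 58 z med/max 9.2 11.3 | 27 59 z med/max 9.6 12.1 | 30 60 z med/max 10.3 12.4 | 33 57 z med/max 10.0 12.8 | 36 63 z med/max 10.2 12.2 | 39 44 z med/max 10.1 11.9 | 42 39 z med/max 9.7 11.9 | 45 33 z med/max 10.0 11.5 | 48 21 z med/max 9.7 11.6 |
```

The pin sits in its hole clearance, tilted about 8° with the neck roughly 2 mm off the ear. To seat it fully I give the loop end a gentle push with the closed fingertips.

Request:
send_rows:
  commands: [-0.0565,0,0,0,0,0,1,-0.0565,0,0,0,0,0,1,-0.0565,0,0,0,0,0,1,-0.0565,0,0,0,0,0,1,0,0,0,0,0,0,1,0,0,0,0,0,0,1]
  squeeze: 30

```text
time: 26.25
eef_pos: [506.0, -349.9, 263.6]
orientation: [3.141, 0.524, 0.614]
ft_force: [0.1, 0.4, -1.1]
width: 12.0
grip_force: 0.0
```

Request:
send_rows:
  commands: [0,0,0.06,0,0,0,1,0,0,0.06,0,0,0,1,0,0,0.06,0,0,0,1,0,0,0.06,0,0,0,1,0,0,0.06,0,0,0,1,0,0,0.034,0,0,0,1,0,0,0,0,0,0,1,0,0,0,0,0,0,1]

```text
time: 26.92
eef_pos: [452.4, -387.4, 147.0]
orientation: [-3.14, 0.524, 0.616]
ft_force: [0.1, 0.4, 0.7]
width: 0.2
grip_force: 0.0
```

```bash
python3 -c "
from h import *
ins(0,112-0,-9.0)"
```

```text
26.9167 [ 452.4 -387.4  147. ] F [0.1 0.4 0.7] w 0.2 J [-0.56  0.68  1.41 -0.5   1.31  0.59]
target [ 453.2 -387.3  149.2] shift/400 [-0.001   0.0009 -0.0058] turn units [-0.008  0.01   0.014] in clevis axes mm [-0.4  0.3 -2.3]
```

Request:
send_rows:
  commands: [0.008,0,0,0,0,0,1,0.008,0,0,0,0,0,1,0,0,0,0,0,0,1]

```text
time: 27.17
eef_pos: [458.2, -384.3, 145.1]
orientation: [3.139, 0.523, 0.615]
ft_force: [0.4, 0.7, 0.2]
width: 0.0
grip_force: 0.0
```

Request:
send_rows:
  commands: [0.004,0,0,0,0,0,1,0,0,0,0,0,0,1]

```text
time: 27.33
eef_pos: [458.6, -383.7, 144.1]
orientation: [3.14, 0.523, 0.615]
ft_force: [-0.9, -0.1, -0.0]
width: 0.1
grip_force: 0.0
```

Request:
send_rows:
  commands: [0.004,0,0,0,0,0,1,0,0,0,0,0,0,1]

```text
time: 27.5
eef_pos: [459.4, -383.1, 143.2]
orientation: [3.14, 0.523, 0.615]
ft_force: [0.1, 0.0, -0.3]
width: -0.3
grip_force: 0.0
```

Request:
send_rows:
  commands: [0.004,0,0,0,0,0,1,0,0,0,0,0,0,1]

```text
time: 27.67
eef_pos: [460.1, -382.6, 142.5]
orientation: [3.14, 0.525, 0.615]
ft_force: [-2.4, -1.6, 3.2]
width: -0.0
grip_force: 1.9
```

Request:
send_rows:
  commands: [0.003,0,0,0,0,0,1,0,0,0,0,0,0,1]

```text
time: 27.83
eef_pos: [460.2, -382.4, 142.2]
orientation: [3.141, 0.526, 0.615]
ft_force: [-8.1, -5.5, 5.1]
width: 0.2
grip_force: 5.9
```

```bash
python3 -c "
from h import *
ins(0,112-0,-9.0)"
```

```text
27.8333 [ 460.2 -382.4  142.2] F [-8.1 -5.5  5.1] w 0.2 J [-0.54  0.69  1.4  -0.5   1.31  0.61]
target [ 453.2 -387.3  149.2] shift/400 [-0.0271 -0.0003 -0.0044] turn units [ 0.013  0.034 -0.002] in clevis axes mm [-10.9  -0.1  -1.8]
```

The force climbs to 11 N with no further travel, so the neck bears on the ear. I back off and clear out.

Request:
send_rows:
  commands: [-0.02,0,0,0,0,0,1,-0.03,0,0,0,0,0,1,-0.03,0,0,0,0,0,1,0,0,-0.06,0,0,0,1,0,0,-0.07,0,0,0,1,0,0,-0.07,0,0,0,1,0,0,-0.07,0,0,0,1,0,0,0,0,0,0,1]

```text
time: 28.5
eef_pos: [485.1, -366.8, 256.4]
orientation: [3.132, 0.52, 0.612]
ft_force: [0.5, -0.6, -0.0]
width: -0.2
grip_force: 0.0
```

```bash
python3 chk.py | grep -E "^(-115|-65|35|45|25|s|t|2)"; python3 - <<'E'
from h import *
(a,_),(b,_)=[pickle.load(open(f,"rb")) for f in ("w7.pkl","w11.pkl")] if False else (pickle.load(open("w7.pkl","rb"))[::-1],pickle.load(open("w11.pkl","rb")))
print("rest region change",np.abs(a["frame"][180:240,175:255].astype(int)-b["frame"][180:240,175:255]).mean())
E
```

```text
28.5 [ 485.1 -366.8  256.4] F [ 0.5 -0.6 -0. ] w -0.2 J [-0.5   0.59  1.25 -0.47  1.54  0.52]
target [ 520.8 -339.5  115.4] shift/400 [ 0.2725 -0.0068  0.2501] turn units [ 0.114 -0.051 -0.035] in clevis axes mm [109.4  -1.7  99.7]
scene 391
-115 27 [-109.4   -6.9  -12.8] [-113.6  -28.   -15.9] [-105.4   23.7   -8.5]
-65 34 [-60.4  -4.1  -2.1] [-64.9 -18.8 -14.8] [-55.1  15.3   6.3]
25 13 [29.7 -1.5  6.9] [25.5 -6.1 -1.3] [33.5  3.6 11.9]
35 9 [37.9 -4.1  7.6] [35.5 -5.3 -0.4] [42.3  2.2 13.5]
45 3 [48.1 -0.6  9. ] [45.7 -1.4  2. ] [48.3 -0.4 10.4]
side 318
-115 22 [-110.    -0.5  -13.3] [-113.8  -24.   -15.5] [-105.9   29.7  -11.2]
-65 26 [-59.8  10.2  -1.1] [-64.7 -10.8 -14.2] [-55.1  19.6   3. ]
25 10 [30.8  5.7  5.8] [26.2 -0.1  3.5] [35.   8.9 12.7]
35 8 [39.4  2.7  7.6] [35.4 -0.4  2.1] [44.6  6.6 10.6]
45 2 [47.1  1.7  9.2] [46.9 -2.1  8.5] [47.2  5.6  9.9]
rest region change 10.750486111111112
```

Request:
send_rows:
  commands: [0,0,0,0,0,0,1,0,0,0,0,0,0,1,0,0,0,0,0,0,1,0,0,0,0,0,0,1]

```text
time: 28.93
eef_pos: [482.0, -366.6, 250.7]
orientation: [-3.142, 0.524, 0.615]
ft_force: [-0.7, 0.1, 0.6]
width: -0.3
grip_force: 0.0
```

```bash
python3 -c "
from workcell import robot
print(robot.finish_job())"
```

```text
the job is handed in; nothing more can be done
None
```

I handed the job in at about 29 s; no verdict came back. The pin was drawn out with the rod, the rod is back on its rest with the hook down, and the pin is pushed through the clevis until its neck bears on the ear. By my measurements it rests tilted about 8° in the hole clearance (limit 11°).

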